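# Roll a freshly glued cork panel through the hand-cranked bench press

### The arm

A 7-joint arm with a two-finger parallel gripper is mounted at the origin on the work surface. World frame = base frame: x ahead of the robot, y to its left, z up, the work surface at z = 0. Lengths are in m, angles in rad, forces in N, time in s.
With the tool pointing down it reaches from about 0.4 to 0.85 m from the base axis. Payload 4.5 kg.
Tool frame: the origin (TCP) lies at the very end of the fingers, on their centre line; the grasp point (between the pads) lies 19 mm behind it; z points along the fingers, x is the direction in which the jaws open and shut, and the axes are right-handed (so a half turn about z gives the same grasp; the last joint's range is limited). The gripper opens to 88 mm and grips with 3 to 60 N. Pads are 18 mm wide; open, the fingers measure 123 mm over their backs; the gripper's body (75 mm by 187 mm) begins 45 mm behind the grasp point.
Start: joints at [1.325, 0.689, -0.195, 1.565, 0.157, 0.902, -0.215], TCP at [0.173, -0.601, 0.239] pointing down, gripper open.
Joint ranges: [-3.01, 3.01], [-0.46, 2.08], [-1.47, 1.51], [0.13, 2.56], [-1, 4.14], [0.04, 2.09], [-2.66, 2.66]. Speed limits (rad/s): [2.57, 2.57, 3.14, 3.14, 3.14, 3.14, 3.14].

### API

Orientations are given as a unit quaternion [x, y, z, w].
In Python, from plant import * gives the robot as it stands.
- The arm moves only by the tool apply_moves, never from a script. Its argument "series" is a list of rows, each an object of numbers: "x", "y", "z": the shift along the tool's x, y, z in units of 80 cm (1.0 is 80 cm); "wx", "wy", "wz": the turn, a rotation vector about the tool's x, y, z in units of pi rad (1.0 is pi rad); "fingers": the opening, from -1 (shut) to 1 (fully open), so that 0 is half open. In form: [{"x": .., "y": .., "z": .., "wx": .., "wy": .., "wz": .., "fingers": ..}, ...]. A call has 1 to 8 rows; each row shifts and turns the pose as measured when the row begins, along the tool's axes as they then stand; what a row does not reach is not made up. A row lasts 1/8 s, in which the tool goes at most 62.5 mm and 10.7 degrees, less where a joint would pass 70% of its speed; a pose out of reach is approached as far as the arm can. A call with a number of a shift or a turn outside -1 to 1 is refused whole. A call with a gripper value outside its range is refused whole. The fingers move at their own pace and stop on an object; "force" is the grip in N (left out, the last holds). Time passes only in rows, so rows that do not move let the fingers close. It gives the time, the measured TCP pose, the force and the opening at its end, in the units of the state.
- get_state(): the state, without advancing time (a new reading comes with each control period).
- snapshot(name): name is "scene" or "top" or "wrist"; returns (picture, depth): 420x560x3 uint8, red, green, blue; 420x560 float32, m along the optical axis (not along the pixel's ray), 0 where there is no reading.
- camera_model(name): a dict with "camera_matrix" (3x3 intrinsics, pixels), "world_from_camera" (4x4, takes a point from camera to world coordinates). Camera axes: x right, y up, looking along -z (the intrinsics and any distortion apply to the point x, -y, -z); pixel columns grow to the right and rows downward; lengths in m; the calibration is good to about 2 mm. A picture is of the moment at which its call begins: read the wrist's pose just before it. camera_model takes no time and is no camera call; for the wrist camera it gives the pose at the moment of the call.
- finish_job(): hands the job in, once; it reports no verdict.
The state is a dict: "clock": time; "q": joint angles; "qd": joint speeds; "joint_torque": joint torques, N m; "tool_pos": TCP position; "eef_rot": TCP orientation; "contact_force": force on the tool from outside, world axes, zero at the start; "moment": the same for the moment, N m; "opening": opening from 0.0 (shut) to 1.0 (fully open).
Only numpy, scipy, OpenCV 4.12 (cv2) and the standard library are available. Lean on these libraries where they do the work, as an engineer would, in place of code of your own. Each camera call takes 0.05 s, during which the arm holds its last target. There are 200 camera calls.

### The job

The cork-faced oblong panel lying on the bench at the near right of the press has just been glued: lay it cork side up and square on the black rubber pad of the press bed, take hold of the loose sleeve of the crank handle and wind the bed right across to its stop (clockwise as the robot sees it), keeping hold of the sleeve all the way, because a pause with the hand off leaves a ridge in the cork. Then lift the panel off the bed and leave it lying flat, cork side up, in the low wooden tray on the left, with the bed left wound across. Set the panel down, never drop it, and do not shift the other things on the bench.

Things in the scene. Friction and masses are not known exactly. Their poses are not given: they have to be found in the camera images.
- press: Grey bench-top flat-bed roller press, fixed: cheeks 230 mm tall (knobs to 278) at its x = +-96 mm, 16 mm thick, 120 mm wide in y; a bed runs along its y under the upper roller, on rails to y = +-310 mm. Roller underside: 24 mm above the rubber pad. Origin on the bench under mid roller; x points away from the robot, y to its left; turned up to 6 degrees about z. The crank is on the -x side.
- axle (a point): Point on the axis of crank and upper roller (56 mm thick) midway between the cheeks: 169 mm above the press's origin. Axes as the press's; the crank turns about its x. The middle of the grip sleeve lies from here at x = -198 mm, y = -95 mm * cos(angle), z = -95 mm * sin(angle): at angle 0 it stands level to the right, then goes down, left, up and over.
- crank (a joint): Crank angle, rad, positive clockwise as the robot sees it: 0 = bed fully to the right, 10 = bed at its stop on the left (1.6 turns). Starts at 0 to 0.8. Each rad moves the bed 28 mm to the press's +y. Needs about 4 to 5 N at the handle, has no spring, stays where it is left.
- sleeve: Free-spinning grip of the crank: black round sleeve 30 mm in diameter, 120 mm long, on a pin parallel to the press's x; origin at its middle, 95 mm off the crank's axis. Past its far end, 64 mm from its middle, is the crank's flat arm. It spins freely, so one hand orientation serves all the way round; it travels 74 to 264 mm above the bench.
- pad (a point): Middle of the top face of the black rubber pad on the bed: 150 mm (x) by 80 mm (y), 117 mm above the bench; axes as the press's. The aluminium bed is 156 by 380 mm. The pad lies at press x = 0, y = -140 mm + 28 mm * crank angle, so it goes from -140 to +140 mm.
- panel: The panel to be rolled: oblong plywood board faced with brown cork, 130 mm long (its x) by 58 mm wide (its y) by 24 mm thick, 0.12 kg; the topmost 2 mm of the cork is soft. Starts cork up on the bench to the right of and in front of the press. Origin: centre of its underside, z up out of the cork.
- tray: Low open tray of dark wood, fixed to the bench at the left: 140 mm (x) by 185 mm (y) by 32 mm high, walls 6 mm and floor 6 mm thick; origin: centre of its underside. The panel fits in flat with its long side along the tray's y.
- tile: Bystander: square cork-faced plywood tile 90 by 90 by 24 mm, lying on the bench; origin under its centre. Not to be moved.
- brayer: Bystander: hand roller, black rubber roller 80 mm wide on a wooden handle, about 170 mm long, lying between the panel and the crank; origin near its middle on the bench. Not to be moved.
- tape: Bystander: roll of paper tape, 100 mm across, 48 mm high; origin under its centre. Not to be moved.
- glue: Bystander: white plastic glue jar, 84 mm across, 100 mm high; origin under its centre. Not to be moved.
- spray: Bystander: brown glass spray bottle with black trigger head, 62 mm across, 192 mm high; origin under its centre. Not to be moved.
- phone: Bystander: white phone with a glass face, 148 by 72 by 9 mm, lying flat; origin under its centre. Not to be moved.
Things that resemble listed ones, but are neither listed nor needed, are in the scene too. Leave any orange or purple look-alike of the panel alone.

How it is judged:
On the way, in this order (a step that is already met when the one before it is completed fails the run):
1. the panel lies cork up and square on the bed's rubber pad, let go, the bed still at the right-hand end (x of panel in the frame of pad between -0.014 and 0.014 m and y of panel in the frame of pad between -0.014 and 0.014 m and z of panel in the frame of pad between -0.005 and 0.005 m and angle between the x axis of panel and the x axis of pad, either way round below 0.2 rad and angle between panel's own z axis and vertical below 0.1 rad and contact force between the fingers and panel below 0.1 N and linear speed of panel below 0.03 m/s and value of joint crank below 1.1 rad), for 0.2 s.
2. the bed is wound a quarter of the way, sleeve held, panel on the pad (x of panel in the frame of pad between -0.014 and 0.014 m and y of panel in the frame of pad between -0.014 and 0.014 m and z of panel in the frame of pad between -0.005 and 0.005 m and angle between the x axis of panel and the x axis of pad, either way round below 0.2 rad and angle between panel's own z axis and vertical below 0.1 rad and contact force between the fingers and sleeve above 0.5 N and value of joint crank between 2.3 and 4 rad), for 0.05 s.
3. the bed is wound past half way, sleeve held, panel on the pad (x of panel in the frame of pad between -0.014 and 0.014 m and y of panel in the frame of pad between -0.014 and 0.014 m and z of panel in the frame of pad between -0.005 and 0.005 m and angle between the x axis of panel and the x axis of pad, either way round below 0.2 rad and angle between panel's own z axis and vertical below 0.1 rad and contact force between the fingers and sleeve above 0.5 N and value of joint crank between 5.3 and 7.5 rad), for 0.05 s.
4. the bed is wound across to its stop, sleeve held, panel still on the pad (x of panel in the frame of pad between -0.014 and 0.014 m and y of panel in the frame of pad between -0.014 and 0.014 m and z of panel in the frame of pad between -0.005 and 0.005 m and angle between the x axis of panel and the x axis of pad, either way round below 0.2 rad and angle between panel's own z axis and vertical below 0.1 rad and contact force between the fingers and sleeve above 0.5 N and value of joint crank above 9.6 rad), for 0.1 s.
At the end, for the whole second after the job is handed in: The panel lies flat (within 0.12 rad), cork side up, on the floor of the tray (its underside within 6 mm of the tray's floor), let go and at rest, and the bed is still wound across (crank above 9.4 rad) (x of panel in the frame of tray between -0.05 and 0.05 m and y of panel in the frame of tray between -0.065 and 0.065 m and z of panel in the frame of tray between 0 and 0.012 m and angle between panel's own z axis and vertical below 0.12 rad and linear speed of panel below 0.02 m/s and contact force between the fingers and panel below 0.1 N and value of joint crank above 9.4 rad); the robot touches nothing.
It fails at once if the hand leaves the sleeve (over 80 mm from its middle) while the bed is part-way, crank between 1.4 and 9.2 rad (value of joint crank between 1.4 and 9.2 rad and distance between the grasp point and sleeve above 0.08 m).
It fails at once if the panel is dropped (falls free faster than 0.8 m/s, some 35 mm) (contact force between the fingers and panel below 0.05 N and linear speed of panel above 0.8 m/s).
It fails at once if a bystander is shifted more than 30 mm (distance of any of tile, brayer, tape, glue, spray, phone from where it was at the start of the episode above 0.03 m).
It also fails if it takes over 72 s, if anything falls off the work surface, if the arm or the gripper's body presses on something with over 40 N, if the wrist force passes 120 N, or if a joint passes its speed limit or range.

## Working session

There is one attempt and no reset: what is moved stays moved. The work goes in short steps, Python scripts to look and compute and a tool call to move; the robot and the scene stay as the last step left them, time stands still between calls to the robot, and variables do not carry over. Pictures are saved under pics/ and viewed, about 8 in all and at most 12, crops included, and the job is handed in when it is done.

Besides the shell and the picture viewer there is one more tool, called after ">>>" by a JSON object that holds its "name" and its "arguments", one argument or row to a line. apply_moves: Moves the arm, as the interface text tells. Its arguments: {"type":"object","properties":{"series":{"type":"array","items":{"type":"object","properties":{"x":{"type":"number"},"y":{"type":"number"},"z":{"type":"number"},"wx":{"type":"number"},"wy":{"type":"number"},"wz":{"type":"number"},"fingers":{"type":"number"}}}},"force":{"type":"number"}},"required":["series"]}

```bash
mkdir -p pics; ls
cat > h.py <<'E'
from plant import *
import numpy as np, cv2
from scipy.spatial.transform import Rotation as R
def snap(n,tag):
    cm=camera_model(n); p,d=snapshot(n)
    cv2.imwrite(f'pics/{tag}.png',p[:,:,::-1]); np.savez(f'pics/{tag}.npz',p=p,d=d,K=cm['camera_matrix'],T=cm['world_from_camera'])
    return p,d,np.array(cm['camera_matrix']),np.array(cm['world_from_camera'])
def load(tag):
    z=np.load(f'pics/{tag}.npz'); return z['p'],z['d'],z['K'],z['T']
def cloud(d,K,T):
    v,u=np.mgrid[:d.shape[0],:d.shape[1]]
    c=np.stack([(u-K[0,2])/K[0,0]*d,-(v-K[1,2])/K[1,1]*d,-d],-1)
    return c@T[:3,:3].T+T[:3,3]
def ray(u,v,z,K,T):
    r=T[:3,:3]@np.array([(u-K[0,2])/K[0,0],-(v-K[1,2])/K[1,1],-1]); s=(z-T[2,3])/r[2]; return T[:3,3]+s*r
E
python3 - <<'E'
from h import *
print(get_state())
for n in('scene','top'):
    p,d,K,T=snap(n,n+'0'); print(K,T, camera_model(n).keys(), (d>0).mean())
a=cv2.imread('pics/scene0.png')
E
```

```text
pics
{'clock': 0.0, 'q': array([ 1.32478169,  0.69000407, -0.1945107 ,  1.56636541,  0.1572883 ,
        0.90252098, -0.2150864 ]), 'qd': array([ 0.00073455, -0.00053805, -0.00093332, -0.00149443, -0.00190871,
        0.00161518, -0.00124095]), 'joint_torque': array([-5.26425047e-04, -5.27561760e+01, -1.26700357e+00, -1.53431135e+01,
       -5.26638783e-02,  6.70742244e-03,  1.88769736e-04]), 'tool_pos': array([ 0.1723807 , -0.60007518,  0.23789174]), 'eef_rot': array([ 7.98831537e-01, -6.01554043e-01, -7.99998251e-04, -5.18857413e-04]), 'contact_force': array([0.29966234, 0.79656103, 0.5413995 ]), 'moment': array([0.00928434, 0.00814518, 0.02933788]), 'opening': 1.0013241907334098}
[[406.62656731   0.         281.03491948]
 [  0.         406.62656731 214.66327701]
 [  0.           0.           1.        ]] [[-0.88305208 -0.30013568  0.36074589  0.91523558]
 [ 0.46921725 -0.5526477   0.6887784   0.89342637]
 [-0.00736158  0.7774954   0.62884554  0.93820542]
 [ 0.          0.          0.          1.        ]] dict_keys(['camera_matrix', 'world_from_camera']) 0.9960926870748299
[[510.35027816   0.         282.99866479]
 [  0.         510.35027816 203.0334214 ]
 [  0.           0.           1.        ]] [[ 0.0077193   0.99764098 -0.06821205  0.33487155]
 [-0.99996803  0.0075589  -0.00260928 -0.00466183]
 [-0.00208752  0.06823001  0.99766743  1.85575866]
 [ 0.          0.          0.          1.        ]] dict_keys(['camera_matrix', 'world_from_camera']) 0.9959353741496598
```

View pics/top0.png

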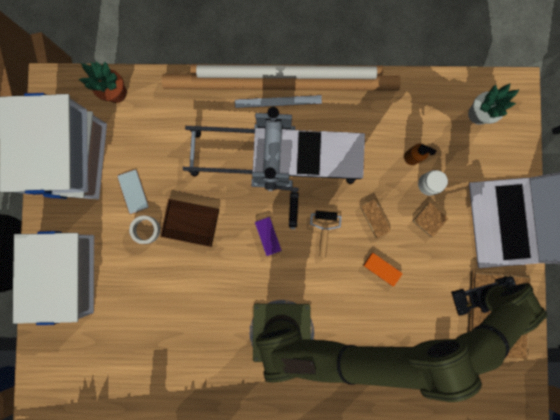

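View pics/scene0.png

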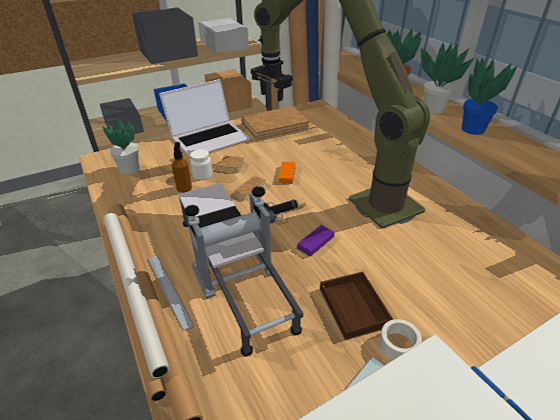

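The top view shows the panel at (376,216), the tile at (430,217), the brayer at (325,222), the sleeve at (293,209), the rubber pad at (309,153), the tray at (190,222) and the tape at (144,230). The purple (268,237) and orange (382,268) blocks are decoys. The scene view agrees.

Run:
```python
from h import *
p,d,K,T=load('top0'); P=cloud(d,K,T); Z=P[...,2]
hsv=cv2.cvtColor(p,cv2.COLOR_RGB2HSV)
def rect(m,box,name,z=None):
    u0,v0,u1,v1=box; mm=np.zeros(m.shape,bool); mm[v0:v1,u0:u1]=m[v0:v1,u0:u1]
    n,l,s,c=cv2.connectedComponentsWithStats(mm.astype(np.uint8)); k=1+s[1:,4].argmax(); mm=l==k
    q=P[mm]; z=np.median(q[:,2]) if z is None else z
    r=np.array([ray(u,v,z,K,T)[:2] for v,u in np.argwhere(mm)]).astype(np.float32)
    a=cv2.minAreaRect(r*1000); b=cv2.boxPoints(a)/1000; i=np.argmax([np.hypot(*(b[j]-b[j-1])) for j in range(4)]); e=b[i]-b[i-1]
    print(name,'n',len(q),'z',round(float(z),3),'c',np.round(a[0],1),'size',np.round(a[1],1),'longdir deg',np.round(np.degrees(np.arctan2(e[1],e[0]))%180,1))
rect((Z>.012)&(Z<.04),(350,185,400,245),'panel')
rect((Z>.012)&(Z<.04),(405,190,450,240),'tile')
rect((Z>.02)&(Z<.045),(155,190,225,255),'tray walls')
rect((Z>.003)&(Z<.02)&(hsv[...,2]<90),(155,190,225,255),'tray floor')
rect((Z>.008)&(Z<.09),(300,200,345,265),'brayer')
V=hsv[...,2]
rect((Z>.1)&(Z<.13)&(V<45),(290,125,330,180),'pad')
rect((Z>.1)&(Z<.13),(290,125,370,182),'bed')
rect((Z>.2)&(Z<.25),(240,100,300,195),'press top')
rect((Z>.1)&(Z<.3)&(V<60),(283,192,303,232),'sleeve')
rect((Z>.03)&(Z<.06),(125,210,163,250),'tape')
for (u,v) in((273,112),(270,186),(309,153),(293,200),(293,209),(293,220)): print(u,v,P[v,u].round(3),p[v,u])
```

```text
panel n 591 z 0.024 c [ 405.6 -329.2] size [129.4  59.7] longdir deg 26.8
tile n 643 z 0.024 c [ 403.4 -526.4] size [91.4 92.3] longdir deg 139.9
tray walls n 335 z 0.031 c [386.2 336.5] size [187.  139.2] longdir deg 79.1
tray floor n 1319 z 0.008 c [387.4 341.9] size [176.9 128.8] longdir deg 79.2
brayer n 518 z 0.025 c [ 348.6 -153. ] size [168.  111.2] longdir deg 0.2
pad n 855 z 0.117 c [629.1 -86.7] size [ 71.5 143.2] longdir deg 177.9
bed n 3326 z 0.115 c [ 622.2 -146.6] size [255.3 159. ] longdir deg 87.7
press top n 202 z 0.227 c [722.1  34.4] size [117.   27.7] longdir deg 87.8
sleeve n 281 z 0.133 c [431.2 -34.1] size [118.6  27.1] longdir deg 0.3
tape n 321 z 0.048 c [360.9 495. ] size [95.5 99.6] longdir deg 90.4
273 112 [0.727 0.033 0.283] [10 11 12]
270 186 [0.504 0.043 0.192] [44 44 47]
309 153 [ 0.628 -0.089  0.11 ] [13 12 10]
293 200 [ 0.463 -0.034  0.137] [16 17 18]
293 209 [ 0.433 -0.034  0.129] [15 15 18]
293 220 [ 0.395 -0.034  0.135] [12 15 13]
```

```bash
cat >> h.py <<'E'
def down(jaw_deg): # tool pointing down, tool x along world heading
    a=np.radians(jaw_deg); x=np.array([np.cos(a),np.sin(a),0]); z=np.array([0,0,-1.]); return R.from_matrix(np.stack([x,np.cross(z,x),z],1))
def plan(pos,rot,n,fing=None):
    s=get_state(); p=np.array(s['tool_pos']); r=R.from_quat(s['eef_rot']); pos=np.array(pos)
    D=(pos-p)/n; w=(r.inv()*rot).as_rotvec()/n
    print('per row mm',np.linalg.norm(D)*1e3,'deg',np.degrees(np.linalg.norm(w)))
    for i in range(n):
        t=r.inv().apply(D)/.8; q=w/np.pi
        print('{'+','.join(f'"{k}":{v:.3f}' for k,v in zip(['x','y','z','wx','wy','wz'],[*t,*q]) if abs(v)>=5e-4)+(f',"fingers":{fing}' if fing is not None else '')+'}',end=', ')
        r=r*R.from_rotvec(w)
    print()
E
python3 -c "
from h import *
plan([.4056,-.3292,.20],down(-63.2),8)"
```

```text
per row mm 44.937303414320276 deg 1.3457459317200942
{"x":-0.031,"y":-0.047,"z":0.006,"wz":-0.007}, {"x":-0.030,"y":-0.047,"z":0.006,"wz":-0.007}, {"x":-0.028,"y":-0.048,"z":0.006,"wz":-0.007}, {"x":-0.027,"y":-0.049,"z":0.006,"wz":-0.007}, {"x":-0.026,"y":-0.049,"z":0.006,"wz":-0.007}, {"x":-0.025,"y":-0.050,"z":0.006,"wz":-0.007}, {"x":-0.024,"y":-0.051,"z":0.006,"wz":-0.007}, {"x":-0.023,"y":-0.051,"z":0.006,"wz":-0.007},
```

>>> {"name": "apply_moves", "arguments": {
  "series": [
    {"x":-0.031,"y":-0.047,"z":0.006,"wz":-0.007,"fingers":1},
    {"x":-0.03,"y":-0.047,"z":0.006,"wz":-0.007},
    {"x":-0.028,"y":-0.048,"z":0.006,"wz":-0.007},
    {"x":-0.027,"y":-0.049,"z":0.006,"wz":-0.007},
    {"x":-0.026,"y":-0.049,"z":0.006,"wz":-0.007},
    {"x":-0.025,"y":-0.05,"z":0.006,"wz":-0.007},
    {"x":-0.024,"y":-0.051,"z":0.006,"wz":-0.007},
    {"x":-0.023,"y":-0.051,"z":0.006,"wz":-0.007}
  ]
}}

```text
schema error: expected keys x, y, z, wx, wy, wz, fingers
```

Run:
```python
from h import *
p,d,K,T=snap('wrist','w1'); P=cloud(d,K,T); Z=P[...,2]
print(get_state()['tool_pos'],T)
m=((Z>.015)&(Z<.035)).astype(np.uint8); n,l,s,c=cv2.connectedComponentsWithStats(m)
for k in range(1,n):
    if s[k,4]>1500:
        q=np.array([ray(u,v,.024,K,T)[:2] for v,u in np.argwhere(l==k)]).astype(np.float32)*1000
        print(s[k],cv2.minAreaRect(q))
plan([.4056,-.3292,.012],down(-63.2),5)
```

```text
[ 0.17243769 -0.60025517  0.23809546] [[ 0.27700035  0.92909402  0.24506143  0.23622874]
 [-0.96086885  0.26820121  0.06927596 -0.58221975]
 [-0.00136189 -0.25466136  0.96702934  0.38473553]
 [ 0.          0.          0.          1.        ]]
[   0    0  120  132 8400] ((225.33859252929688, -369.0478515625), (118.35050201416016, 60.372737884521484), 55.58696746826172)
[  409     0   151   175 11598] ((316.2647399902344, -766.6484375), (149.288818359375, 144.65708923339844), 10.026898384094238)
[ 308  154  252  159 2254] ((132.5235595703125, -771.4617919921875), (202.90802001953125, 177.69967651367188), 85.99566650390625)
per row mm 84.60608161891479 deg 2.1527457627766053
{"x":-0.049,"y":-0.075,"z":0.057,"wz":-0.012}, {"x":-0.046,"y":-0.077,"z":0.057,"wz":-0.012}, {"x":-0.043,"y":-0.078,"z":0.057,"wz":-0.012}, {"x":-0.040,"y":-0.080,"z":0.057,"wz":-0.012}, {"x":-0.037,"y":-0.081,"z":0.057,"wz":-0.012},
```

View pics/w1.png

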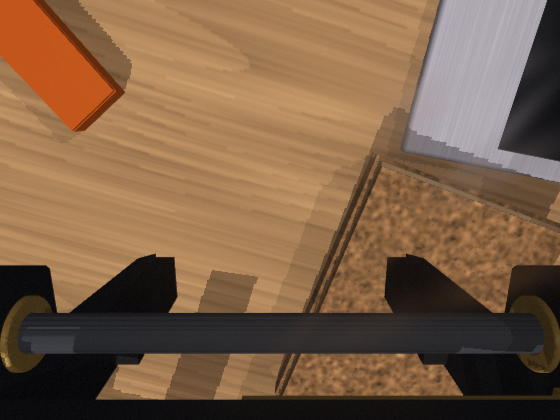

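The call was refused because every key is required, so the arm did not move. The wrist view shows the orange decoy at (60,60) and the laptop at upper right.

>>> {"name": "apply_moves", "arguments": {
  "series": [
    {"x":-0.031,"y":-0.047,"z":0.006,"wx":0,"wy":0,"wz":-0.007,"fingers":1},
    {"x":-0.03,"y":-0.047,"z":0.006,"wx":0,"wy":0,"wz":-0.007,"fingers":1},
    {"x":-0.028,"y":-0.048,"z":0.006,"wx":0,"wy":0,"wz":-0.007,"fingers":1},
    {"x":-0.027,"y":-0.049,"z":0.006,"wx":0,"wy":0,"wz":-0.007,"fingers":1},
    {"x":-0.026,"y":-0.049,"z":0.006,"wx":0,"wy":0,"wz":-0.007,"fingers":1},
    {"x":-0.025,"y":-0.05,"z":0.006,"wx":0,"wy":0,"wz":-0.007,"fingers":1},
    {"x":-0.024,"y":-0.051,"z":0.006,"wx":0,"wy":0,"wz":-0.007,"fingers":1},
    {"x":-0.023,"y":-0.051,"z":0.006,"wx":0,"wy":0,"wz":-0.007,"fingers":1}
  ]
}}

```text
clock: 1.15
tool_pos: [0.4099, -0.3256, 0.1966]
eef_rot: [0.847, -0.531, -0.001, 0.001]
contact_force: [-0.1, -0.9, -0.0]
opening: 0.998
```

```bash
sed -i 's/ if abs(v)>=5e-4)/)/; s/fing=None/fing=1/' h.py; sed -i "s/{v:.3f}/{round(v,3)+0:g}/" h.py
python3 - <<'E'
from h import *
p,d,K,T=snap('wrist','w2'); P=cloud(d,K,T); Z=P[...,2]
s=get_state();print(s['tool_pos'],R.from_quat(s['eef_rot']).as_matrix()[:,0])
m=((Z>.015)&(Z<.035)).astype(np.uint8); n,l,s,c=cv2.connectedComponentsWithStats(m)
for k in range(1,n):
    if s[k,4]>1500:
        q=np.array([ray(u,v,.024,K,T)[:2] for v,u in np.argwhere(l==k)]).astype(np.float32)*1000
        print(s[k],cv2.minAreaRect(q))
plan([.4056,-.3292,.012],down(-63.2),5)
E
```

```text
[ 0.41543277 -0.31870585  0.19623444] [ 0.44610538 -0.89497186 -0.003919  ]
[  21   51  143  198 9785] ((353.662109375, -153.7705078125), (109.02351379394531, 168.75381469726562), 85.24591064453125)
[ 255  121   70  148 9702] ((411.3580322265625, -334.8548278808594), (129.5320587158203, 57.41598129272461), 27.218496322631836)
[ 428  229   98   84 4221] ((436.97747802734375, -524.891357421875), (92.00692749023438, 68.08511352539062), 77.88610076904297)
[ 186  354  100   46 3069] ((225.69229125976562, -366.97894287109375), (52.04255676269531, 96.44112396240234), 25.95423126220703)
per row mm 36.958971144828425 deg 0.08726203759302341
{"x":0.001,"y":0.004,"z":0.046,"wx":0,"wy":0,"wz":0,"fingers":1}, {"x":0.001,"y":0.004,"z":0.046,"wx":0,"wy":0,"wz":0,"fingers":1}, {"x":0.001,"y":0.003,"z":0.046,"wx":0,"wy":0,"wz":0,"fingers":1}, {"x":0.001,"y":0.003,"z":0.046,"wx":0,"wy":0,"wz":0,"fingers":1}, {"x":0.001,"y":0.003,"z":0.046,"wx":0,"wy":0,"wz":0,"fingers":1},
```

```bash
cat >> h.py <<'E'
def rects(tag,zlo,zhi,zp,area=1500,name='wrist'):
    p,d,K,T=snap(name,tag); Z=cloud(d,K,T)[...,2]
    s=get_state();print('tcp',s['tool_pos'].round(4),'jaw',R.from_quat(s['eef_rot']).as_matrix()[:,0].round(3),'t',s['clock'])
    n,l,s,c=cv2.connectedComponentsWithStats(((Z>zlo)&(Z<zhi)).astype(np.uint8))
    for k in range(1,n):
        if s[k,4]>area:
            q=np.array([ray(u,v,zp,K,T)[:2] for v,u in np.argwhere(l==k)]).astype(np.float32)*1000
            print(s[k],cv2.minAreaRect(q))
E
python3 -c "
from h import *
rects('w3',.015,.035,.024)
plan([.4075,-.331,.012],down(-63.2),5)"
```

```text
tcp [ 0.4134 -0.3211  0.1964] jaw [ 0.445 -0.896 -0.003] t 1.25
[  27   60  144  196 9568] ((353.5899658203125, -153.9290771484375), (109.1933822631836, 169.0552520751953), 85.32684326171875)
[ 261  132   69  146 9549] ((411.4317321777344, -334.77191162109375), (129.7574920654297, 57.40629577636719), 27.20783042907715)
[ 438  241   87   72 3147] ((426.0364685058594, -525.3290405273438), (66.20895385742188, 73.31765747070312), 49.8360710144043)
[ 184  354   99   46 3076] ((232.2005615234375, -358.6212463378906), (51.597557067871094, 95.04876708984375), 26.677207946777344)
per row mm 36.957172879641256 deg 0.08637237870746324
{"x":0.002,"y":0.002,"z":0.046,"wx":0,"wy":0,"wz":0,"fingers":1}, {"x":0.002,"y":0.002,"z":0.046,"wx":0,"wy":0,"wz":0,"fingers":1}, {"x":0.002,"y":0.002,"z":0.046,"wx":0,"wy":0,"wz":0,"fingers":1}, {"x":0.002,"y":0.002,"z":0.046,"wx":0,"wy":0,"wz":0,"fingers":1}, {"x":0.002,"y":0.002,"z":0.046,"wx":0,"wy":0,"wz":0,"fingers":1},
```

```bash
python3 -c "
from h import *
plan([.410,-.3335,.006],down(-63),6)"
```

```text
per row mm 31.809814452018305 deg 0.10225772300844702
{"x":0.002,"y":0.002,"z":0.04,"wx":0,"wy":0,"wz":-0.001,"fingers":1}, {"x":0.002,"y":0.002,"z":0.04,"wx":0,"wy":0,"wz":-0.001,"fingers":1}, {"x":0.002,"y":0.002,"z":0.04,"wx":0,"wy":0,"wz":-0.001,"fingers":1}, {"x":0.002,"y":0.002,"z":0.04,"wx":0,"wy":0,"wz":-0.001,"fingers":1}, {"x":0.002,"y":0.002,"z":0.04,"wx":0,"wy":0,"wz":-0.001,"fingers":1}, {"x":0.002,"y":0.002,"z":0.04,"wx":0,"wy":0,"wz":-0.001,"fingers":1},
```

>>> {"name": "apply_moves", "arguments": {
  "series": [
    {"x":0.004,"y":0.004,"z":0.045,"wx":0,"wy":0,"wz":-0.001,"fingers":1},
    {"x":0.003,"y":0.003,"z":0.05,"wx":0,"wy":0,"wz":-0.001,"fingers":1},
    {"x":0.003,"y":0.003,"z":0.05,"wx":0,"wy":0,"wz":-0.001,"fingers":1},
    {"x":0.002,"y":0.002,"z":0.045,"wx":0,"wy":0,"wz":-0.001,"fingers":1},
    {"x":0,"y":0,"z":0.02,"wx":0,"wy":0,"wz":0,"fingers":1},
    {"x":0,"y":0,"z":0,"wx":0,"wy":0,"wz":0,"fingers":1},
    {"x":0,"y":0,"z":0,"wx":0,"wy":0,"wz":0,"fingers":1}
  ]
}}

```text
clock: 2.12
tool_pos: [0.4096, -0.3383, 0.0255]
eef_rot: [0.853, -0.522, 0.002, -0.0]
contact_force: [-1.2, 0.5, 0.9]
opening: 1.0
```

```bash
python3 -c "
from h import *
rects('w4',.015,.035,.024,800)
plan([.410,-.3335,.006],down(-63),1)"
```

```text
tcp [ 0.4097 -0.3383  0.0257] jaw [ 0.455 -0.891  0.003] t 2.175
[  199   113   149   200 27789] ((431.2317199707031, -324.62091064453125), (84.0470199584961, 56.752567291259766), 27.209564208984375)
[ 212  354  126   46 5293] ((364.61962890625, -358.8714599609375), (24.023164749145508, 56.774478912353516), 26.95682716369629)
per row mm 20.23743738894713 deg 0.2190587831637302
{"x":-0.005,"y":-0.003,"z":0.025,"wx":-0.001,"wy":-0.001,"wz":0,"fingers":1},
```

View pics/w4.png

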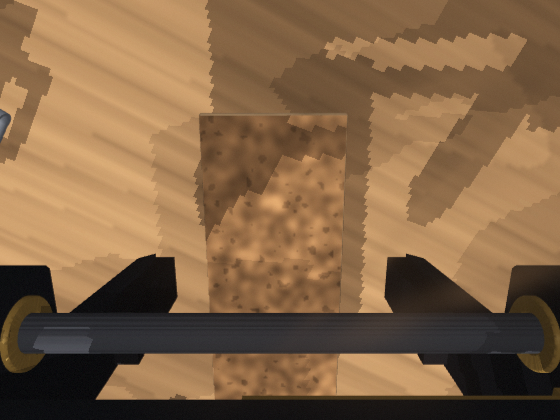

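Panel is centred between the open fingers, spanning columns 205–345. Lower and close.

>>> {"name": "apply_moves", "arguments": {
  "series": [
    {"x":-0.001,"y":-0.003,"z":0.025,"wx":0,"wy":0,"wz":0,"fingers":1},
    {"x":0,"y":0,"z":0.001,"wx":0,"wy":0,"wz":0,"fingers":1},
    {"x":0,"y":0,"z":0,"wx":0,"wy":0,"wz":0,"fingers":-0.2},
    {"x":0,"y":0,"z":0,"wx":0,"wy":0,"wz":0,"fingers":-0.2},
    {"x":0,"y":0,"z":0,"wx":0,"wy":0,"wz":0,"fingers":-0.2},
    {"x":0,"y":0,"z":0,"wx":0,"wy":0,"wz":0,"fingers":-0.2}
  ],
  "force": 20
}}

```text
clock: 2.92
tool_pos: [0.4139, -0.3386, 0.0098]
eef_rot: [0.853, -0.522, 0.006, 0.0]
contact_force: [-0.5, -0.1, -1.6]
opening: 0.654
```

```bash
python3 -c "
from h import *
s=get_state(); print(s['tool_pos'],s['opening'])
plan([.41,-.335,.25],down(-63),5,-0.2)"
```

```text
[ 0.41389272 -0.33864914  0.00982395] 0.6538676181590389
per row mm 48.04706148966434 deg 0.1374908170279406
{"x":-0.001,"y":0,"z":-0.06,"wx":0,"wy":-0.001,"wz":0,"fingers":-0.2}, {"x":-0.001,"y":0,"z":-0.06,"wx":0,"wy":-0.001,"wz":0,"fingers":-0.2}, {"x":-0.001,"y":0,"z":-0.06,"wx":0,"wy":-0.001,"wz":0,"fingers":-0.2}, {"x":-0.001,"y":0,"z":-0.06,"wx":0,"wy":-0.001,"wz":0,"fingers":-0.2}, {"x":-0.001,"y":0,"z":-0.06,"wx":0,"wy":-0.001,"wz":0,"fingers":-0.2},
```

>>> {"name": "apply_moves", "arguments": {
  "series": [
    {"x":0,"y":0,"z":-0.03,"wx":0,"wy":0,"wz":0,"fingers":-0.2},
    {"x":0,"y":0,"z":-0.05,"wx":0,"wy":0,"wz":0,"fingers":-0.2},
    {"x":0,"y":0,"z":-0.06,"wx":0,"wy":0,"wz":0,"fingers":-0.2},
    {"x":0,"y":0,"z":-0.06,"wx":0,"wy":0,"wz":0,"fingers":-0.2},
    {"x":0,"y":0,"z":-0.06,"wx":0,"wy":0,"wz":0,"fingers":-0.2},
    {"x":0,"y":0,"z":-0.02,"wx":0,"wy":0,"wz":0,"fingers":-0.2}
  ]
}}

```text
clock: 3.68
tool_pos: [0.4102, -0.3366, 0.239]
eef_rot: [0.853, -0.522, 0.004, 0.0]
contact_force: [-0.3, 0.8, -1.8]
opening: 0.656
```

```bash
python3 -c "
from h import *
s=get_state(); print(s['tool_pos'],s['opening'])
plan([.626,-.13,.25],down(-92.2),8,-0.2)"
```

```text
[ 0.41020891 -0.33660986  0.23897642] 0.6556174189438121
per row mm 37.3695538810764 deg 3.650737701214876
{"x":-0.013,"y":-0.045,"z":-0.002,"wx":0,"wy":0,"wz":0.02,"fingers":-0.2}, {"x":-0.016,"y":-0.044,"z":-0.002,"wx":0,"wy":0,"wz":0.02,"fingers":-0.2}, {"x":-0.019,"y":-0.043,"z":-0.002,"wx":0,"wy":0,"wz":0.02,"fingers":-0.2}, {"x":-0.022,"y":-0.041,"z":-0.002,"wx":0,"wy":0,"wz":0.02,"fingers":-0.2}, {"x":-0.024,"y":-0.04,"z":-0.002,"wx":0,"wy":0,"wz":0.02,"fingers":-0.2}, {"x":-0.027,"y":-0.038,"z":-0.002,"wx":0,"wy":0,"wz":0.02,"fingers":-0.2}, {"x":-0.029,"y":-0.036,"z":-0.002,"wx":0,"wy":0,"wz":0.02,"fingers":-0.2}, {"x":-0.031,"y":-0.035,"z":-0.002,"wx":0,"wy":0,"wz":0.02,"fingers":-0.2},
```

>>> {"name": "apply_moves", "arguments": {
  "series": [
    {"x":-0.013,"y":-0.045,"z":-0.002,"wx":0,"wy":0,"wz":0.02,"fingers":-0.2},
    {"x":-0.016,"y":-0.044,"z":-0.002,"wx":0,"wy":0,"wz":0.02,"fingers":-0.2},
    {"x":-0.019,"y":-0.043,"z":-0.002,"wx":0,"wy":0,"wz":0.02,"fingers":-0.2},
    {"x":-0.022,"y":-0.041,"z":-0.002,"wx":0,"wy":0,"wz":0.02,"fingers":-0.2},
    {"x":-0.024,"y":-0.04,"z":-0.002,"wx":0,"wy":0,"wz":0.02,"fingers":-0.2},
    {"x":-0.027,"y":-0.038,"z":-0.002,"wx":0,"wy":0,"wz":0.02,"fingers":-0.2},
    {"x":-0.029,"y":-0.036,"z":-0.002,"wx":0,"wy":0,"wz":0.02,"fingers":-0.2},
    {"x":-0.031,"y":-0.035,"z":-0.002,"wx":0,"wy":0,"wz":0.02,"fingers":-0.2}
  ]
}}

```text
clock: 4.68
tool_pos: [0.629, -0.1309, 0.2526]
eef_rot: [-0.686, 0.727, -0.003, -0.002]
contact_force: [0.5, -0.6, -0.9]
opening: 0.654
```

>>> {"name": "apply_moves", "arguments": {
  "series": [
    {"x":0,"y":0,"z":0,"wx":0,"wy":0,"wz":0,"fingers":-0.2},
    {"x":0,"y":0,"z":0,"wx":0,"wy":0,"wz":0,"fingers":-0.2}
  ]
}}

```text
clock: 4.92
tool_pos: [0.6299, -0.1275, 0.2515]
eef_rot: [-0.688, 0.726, -0.002, -0.002]
contact_force: [0.2, -0.1, -0.5]
opening: 0.658
```

```bash
python3 -c "
from h import *
rects('w5',.21,.245,.23,800)
rects('w6',.1,.125,.117,800)
"
```

```text
tcp [ 0.6301 -0.127   0.2516] jaw [-0.053 -0.999  0.005] t 4.975
[   0   27   57   46 2234] ((728.1128540039062, -27.200969696044922), (24.187950134277344, 17.220977783203125), 87.05416107177734)
tcp [ 0.63   -0.1273  0.2518] jaw [-0.053 -0.999  0.006] t 5.025
[   52    94   436   205 47222] ((634.0763549804688, -121.718994140625), (311.0882873535156, 159.6150665283203), 87.69046783447266)
```

View pics/w6.png

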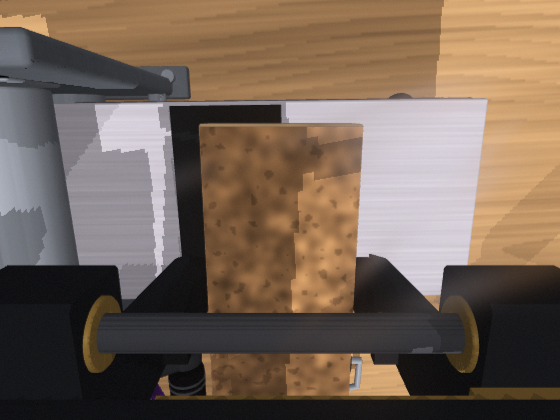

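Pad far corners are at about (169,106) and (282,104), the bed corner at (488,99), and the panel's far corners at (200,124) and (363,124).

```bash
python3 -c "
from h import *
p,d,K,T=load('w6'); P=cloud(d,K,T); print('panel top z',P[180,280,2],P[250,280,2],'bed z',P[180,430,2],P[180,185,2])
for u,v,z in((169,106,.117),(282,104,.117),(488,99,.115),(474,298,.115),(200,124,.2656),(363,124,.2656)): print(u,v,ray(u,v,z,K,T).round(4))
m=(abs(P[...,2]-.117)<.01)&(p.max(2)<45)&(np.mgrid[:420,:560][1]<290); m[:, :150]=0
for v in range(108,150,8):
    c=np.where(m[v])[0]; print(v,ray(c.min(),v,.117,K,T).round(4),ray(c.max(),v,.117,K,T).round(4))
pt,dt,Kt,Tt=load('top0')
# panel top surface
m=((P[...,2]>.255)&(P[...,2]<.275)&(np.mgrid[:420,:560][0]<255)).astype(np.uint8)
q=np.array([ray(u,v,.2656,K,T)[:2] for v,u in np.argwhere(m)]).astype(np.float32)*1000; print(cv2.minAreaRect(q))
"
```

```text
panel top z 0.26746058988524446 0.26659722308576733 bed z 0.11548143042480963 0.11804116208579585
169 106 [ 0.7076 -0.0516  0.117 ]
282 104 [ 0.7048 -0.1326  0.117 ]
488 99 [ 0.7006 -0.2814  0.115 ]
474 298 [ 0.5426 -0.2837  0.115 ]
200 124 [ 0.6951 -0.1026  0.2656]
363 124 [ 0.6922 -0.1584  0.2656]
108 [ 0.7062 -0.0521  0.117 ] [ 0.7022 -0.1303  0.117 ]
116 [ 0.7007 -0.0514  0.117 ] [ 0.6966 -0.1308  0.117 ]
124 [ 0.6951 -0.0515  0.117 ] [ 0.6941 -0.071   0.117 ]
132 [ 0.6894 -0.0522  0.117 ] [ 0.6884 -0.0704  0.117 ]
140 [ 0.6837 -0.0508  0.117 ] [ 0.6827 -0.0698  0.117 ]
148 [ 0.6779 -0.0508  0.117 ] [ 0.6769 -0.0699  0.117 ]
((670.0062866210938, -128.92352294921875), (56.64354705810547, 47.424766540527344), 87.02134704589844)
```

```bash
python3 -c "
from h import *
plan([.630,-.093,.22],down(-92.2),3,-0.2)"
```

```text
per row mm 15.590119000594784 deg 0.30438592952973254
{"x":-0.014,"y":0.001,"z":0.013,"wx":0,"wy":-0.001,"wz":-0.002,"fingers":-0.2}, {"x":-0.014,"y":0.001,"z":0.013,"wx":0,"wy":-0.001,"wz":-0.002,"fingers":-0.2}, {"x":-0.014,"y":0.001,"z":0.013,"wx":0,"wy":-0.001,"wz":-0.002,"fingers":-0.2},
```

>>> {"name": "apply_moves", "arguments": {
  "series": [
    {"x":-0.014,"y":0.001,"z":0.013,"wx":0,"wy":-0.001,"wz":-0.002,"fingers":-0.2},
    {"x":-0.014,"y":0.001,"z":0.013,"wx":0,"wy":-0.001,"wz":-0.002,"fingers":-0.2},
    {"x":-0.014,"y":0.001,"z":0.013,"wx":0,"wy":-0.001,"wz":-0.002,"fingers":-0.2},
    {"x":0,"y":0,"z":0,"wx":0,"wy":0,"wz":0,"fingers":-0.2},
    {"x":0,"y":0,"z":0,"wx":0,"wy":0,"wz":0,"fingers":-0.2}
  ]
}}

```text
clock: 5.65
tool_pos: [0.6272, -0.0927, 0.2176]
eef_rot: [-0.695, 0.719, 0.002, 0.001]
contact_force: [-0.6, -0.3, -0.1]
opening: 0.654
```

```bash
python3 -c "
from h import *
plan([.630,-.093,.150],down(-92.2),3,-0.2)"
```

```text
per row mm 22.569360319367767 deg 0.11194235437686399
{"x":0,"y":-0.001,"z":0.028,"wx":0,"wy":0,"wz":0,"fingers":-0.2}, {"x":0,"y":-0.001,"z":0.028,"wx":0,"wy":0,"wz":0,"fingers":-0.2}, {"x":0,"y":-0.001,"z":0.028,"wx":0,"wy":0,"wz":0,"fingers":-0.2},
```

>>> {"name": "apply_moves", "arguments": {
  "series": [
    {"x":0,"y":-0.001,"z":0.02,"wx":0,"wy":0,"wz":0,"fingers":-0.2},
    {"x":0,"y":-0.001,"z":0.028,"wx":0,"wy":0,"wz":0,"fingers":-0.2},
    {"x":0,"y":-0.001,"z":0.028,"wx":0,"wy":0,"wz":0,"fingers":-0.2},
    {"x":0,"y":0,"z":0.012,"wx":0,"wy":0,"wz":0,"fingers":-0.2},
    {"x":0,"y":0,"z":0,"wx":0,"wy":0,"wz":0,"fingers":-0.2},
    {"x":0,"y":0,"z":0,"wx":0,"wy":0,"wz":0,"fingers":-0.2}
  ]
}}

```text
clock: 6.4
tool_pos: [0.6305, -0.0948, 0.1439]
eef_rot: [-0.694, 0.72, 0.001, 0.001]
contact_force: [0.5, -0.5, -1.3]
opening: 0.656
```

```bash
python3 -c "
from h import *
plan([.630,-.093,.127],down(-92.2),2,-0.2)"
```

```text
per row mm 8.526218671587356 deg 0.08826996537480088
{"x":-0.001,"y":0,"z":0.011,"wx":0,"wy":0,"wz":0,"fingers":-0.2}, {"x":-0.001,"y":0,"z":0.011,"wx":0,"wy":0,"wz":0,"fingers":-0.2},
```

>>> {"name": "apply_moves", "arguments": {
  "series": [
    {"x":-0.001,"y":0,"z":0.01,"wx":0,"wy":0,"wz":0,"fingers":-0.2},
    {"x":-0.001,"y":0,"z":0.01,"wx":0,"wy":0,"wz":0,"fingers":-0.2},
    {"x":0,"y":0,"z":0.001,"wx":0,"wy":0,"wz":0,"fingers":-0.2},
    {"x":0,"y":0,"z":0.002,"wx":0,"wy":0,"wz":0,"fingers":-0.2},
    {"x":0,"y":0,"z":0.002,"wx":0,"wy":0,"wz":0,"fingers":-0.2}
  ]
}}

```text
clock: 7.02
tool_pos: [0.6318, -0.0931, 0.1269]
eef_rot: [-0.694, 0.72, -0.001, 0.002]
contact_force: [-5.1, 0.9, 12.4]
opening: 0.654
```

```bash
python3 -c "
from h import *
p,d,K,T=snap('wrist','w7'); P=cloud(d,K,T); print('panel top z',P[150:180,270:290,2].mean(),P[230:250,270:290,2].mean()); s=get_state(); print(s['tool_pos'],s['contact_force'],s['opening'])
"
```

```text
panel top z 0.14322286573724424 0.1426696092493389
[ 0.63181782 -0.09313148  0.12696517] [-3.62190186  1.6778841   8.60384294] 0.6544647734395239
```

>>> {"name": "apply_moves", "arguments": {
  "series": [
    {"x":0,"y":0,"z":0,"wx":0,"wy":0,"wz":0,"fingers":0.9},
    {"x":0,"y":0,"z":0,"wx":0,"wy":0,"wz":0,"fingers":0.9},
    {"x":0,"y":0,"z":0,"wx":0,"wy":0,"wz":0,"fingers":0.9},
    {"x":0,"y":0,"z":0,"wx":0,"wy":0,"wz":0,"fingers":0.9},
    {"x":0,"y":0,"z":-0.03,"wx":0,"wy":0,"wz":0,"fingers":0.9},
    {"x":0,"y":0,"z":-0.05,"wx":0,"wy":0,"wz":0,"fingers":0.9},
    {"x":0,"y":0,"z":-0.06,"wx":0,"wy":0,"wz":0,"fingers":0.9},
    {"x":0,"y":0,"z":-0.05,"wx":0,"wy":0,"wz":0,"fingers":0.9}
  ]
}}

```text
clock: 8.07
tool_pos: [0.6292, -0.0932, 0.2791]
eef_rot: [-0.694, 0.72, 0.002, -0.0]
contact_force: [0.4, 0.3, -0.2]
opening: 0.952
```

Run:
```python
from h import *
p,d,K,T=snap('wrist','w8'); P=cloud(d,K,T); Z=P[...,2]; print(get_state()['tool_pos'],get_state()['opening'])
def mk(m):
    n,l,s,c=cv2.connectedComponentsWithStats(m.astype(np.uint8)); return l==1+s[1:,4].argmax()
m=mk((Z>.13)&(Z<.15)&(p[...,0]>50)&(p[...,0]>p[...,2]*1.15)); q=P[m][:,:2]
r=np.array([ray(u,v,.141,K,T)[:2] for v,u in np.argwhere(m)]).astype(np.float32)*1000; print('panel',cv2.minAreaRect(r))
m=(abs(Z-.117)<.006)&(p.max(2)<45)
for v in range(100,240,12):
    c=np.where(m[v])[0]
    if len(c)>10: print(v,c.min(),c.max(),ray(c.min(),v,.117,K,T)[:2].round(4),ray(c.max(),v,.117,K,T)[:2].round(4))
top,dt,Kt,Tt=snap('top','top1'); P=cloud(dt,Kt,Tt);Z=P[...,2]
m=mk((Z>.13)&(Z<.15)&(top[...,0]>top[...,2]*1.2)&(abs(P[...,0]-.63)<.1)&(abs(P[...,1]+.09)<.1))
r=np.array([ray(u,v,.141,Kt,Tt)[:2] for v,u in np.argwhere(m)]).astype(np.float32)*1000; print('panel top cam',cv2.minAreaRect(r))
```

```text
[ 0.63215548 -0.09364657  0.28483492] 0.9514520625329677
panel ((631.0870971679688, -92.93525695800781), (57.322731018066406, 128.43865966796875), 87.83564758300781)
112 226 321 [ 0.6998 -0.0522] [ 0.6971 -0.1273]
124 226 241 [ 0.6906 -0.0515] [ 0.6902 -0.0634]
136 227 241 [ 0.6812 -0.0516] [ 0.6808 -0.0628]
148 227 241 [ 0.6717 -0.0509] [ 0.6713 -0.0622]
172 228 242 [ 0.6522 -0.0503] [ 0.6517 -0.0618]
184 228 242 [ 0.6422 -0.0496] [ 0.6418 -0.0612]
196 228 243 [ 0.632  -0.0488] [ 0.6316 -0.0614]
208 229 243 [ 0.6217 -0.0489] [ 0.6212 -0.0608]
220 229 321 [ 0.6111 -0.0482] [ 0.6084 -0.1265]
232 230 321 [ 0.6004 -0.0483] [ 0.5977 -0.1264]
panel top cam ((600.3958129882812, -60.01087188720703), (44.39723587036133, 4.820526100957068e-06), 0.30440858006477356)
```

View pics/w8.png

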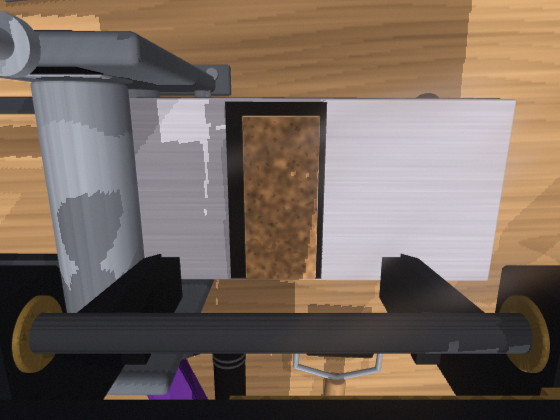

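Panel lies centred on the pad, with centre (.631,-.093) against a pad centre of about (.631,-.089). The sleeve shows at (230,372). Next I move toward the crank.

```bash
python3 -c "
from h import *
plan([.50,-.05,.32],down(-92.2),4)"
```

```text
per row mm 35.99930709469088 deg 0.09177053302877147
{"x":-0.012,"y":0.042,"z":-0.012,"wx":0,"wy":0,"wz":0,"fingers":1}, {"x":-0.012,"y":0.042,"z":-0.012,"wx":0,"wy":0,"wz":0,"fingers":1}, {"x":-0.012,"y":0.042,"z":-0.012,"wx":0,"wy":0,"wz":0,"fingers":1}, {"x":-0.012,"y":0.042,"z":-0.012,"wx":0,"wy":0,"wz":0,"fingers":1},
```

>>> {"name": "apply_moves", "arguments": {
  "series": [
    {"x":-0.012,"y":0.042,"z":-0.02,"wx":0,"wy":0,"wz":0,"fingers":1},
    {"x":-0.012,"y":0.042,"z":-0.012,"wx":0,"wy":0,"wz":0,"fingers":1},
    {"x":-0.012,"y":0.042,"z":-0.012,"wx":0,"wy":0,"wz":0,"fingers":1},
    {"x":-0.012,"y":0.042,"z":-0.012,"wx":0,"wy":0,"wz":0,"fingers":1},
    {"x":0,"y":0,"z":0,"wx":0,"wy":0,"wz":0,"fingers":1},
    {"x":0,"y":0,"z":0,"wx":0,"wy":0,"wz":0,"fingers":1}
  ]
}}

```text
clock: 8.93
tool_pos: [0.4934, -0.0492, 0.3234]
eef_rot: [-0.694, 0.72, 0.001, 0.001]
contact_force: [0.5, 0.1, 0.0]
opening: 1.001
```

Run:
```python
from h import *
p,d,K,T=snap('wrist','w9'); P=cloud(d,K,T); Z=P[...,2]; print(get_state()['tool_pos'],T[:3,3])
m=(Z>.10)&(Z<.15)&(p.max(2)<60)&(abs(P[...,0]-.43)<.09)&(abs(P[...,1]+.03)<.05)
n,l,s,c=cv2.connectedComponentsWithStats(m.astype(np.uint8))
for k in range(1,n):
  if s[k,4]>200:
    q=P[l==k]; print(s[k],q.min(0).round(3),q.max(0).round(3),np.median(q,0).round(3),np.percentile(q[:,2],90).round(4))
    for x in np.arange(.36,.50,.015):
        w=q[abs(q[:,0]-x)<.006]
        if len(w)>20: print(round(x,3),w[:,1].min().round(4),w[:,1].max().round(4),np.percentile(w[:,2],95).round(4))
```

```text
[ 0.49338388 -0.04919105  0.3232441 ] [ 0.55963331 -0.05183617  0.47012728]
[ 213  170   74  139 4024] [ 0.376 -0.054  0.111] [0.513 0.009 0.15 ] [ 0.453 -0.036  0.133] 0.1364
0.375 -0.0491 -0.0216 0.1355
0.39 -0.0496 -0.0211 0.1353
0.405 -0.0501 -0.0219 0.1353
0.42 -0.0506 -0.0227 0.1356
0.435 -0.0511 -0.0235 0.1356
0.45 -0.0516 -0.0233 0.1355
0.465 -0.053 -0.0242 0.1356
0.48 -0.0535 -0.0243 0.1357
0.495 -0.0538 -0.0255 0.1354
```

View pics/w9.png

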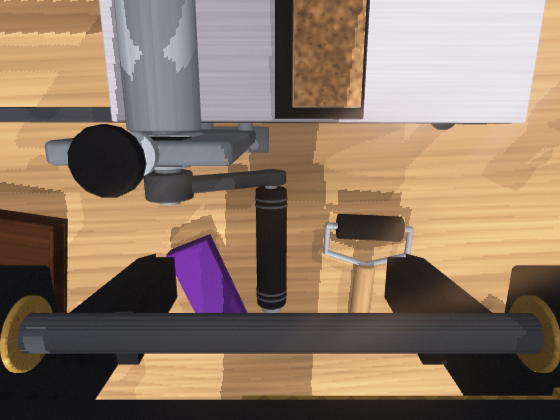

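The sleeve runs along column 271, rows 188–305, with the brayer to its right and the purple decoy to its left.

Run:
```python
from h import *
p,d,K,T=load('w9'); P=cloud(d,K,T)
for u,v in((168,195),(168,201),(175,175),(230,182),(200,250),(210,300)): print(u,v,P[v,u].round(3))
m=(P[...,2]>.13)&(P[...,2]<.22)&(abs(P[...,1]-.045)<.02); q=P[m]; print('hub min x',q[:,0].min())
t,d,K,T=load('top0'); P=cloud(d,K,T); m=(t[...,2]>80)&(t[...,1]<40)&(t[...,0]<150)
q=P[m]; q=q[abs(q[:,0]-.34)<.15]; print('purple',q.min(0),q.max(0))
s=get_state(); print(s['q'].round(3))
t=np.radians(20); rot=down(-92.2)*R.from_rotvec([t,0,0]); print(rot.as_matrix()[:,2])
g=np.array([.428,-.037,.25]); plan(g+.019*rot.as_matrix()[:,2],rot,5)
```

```text
168 195 [0.505 0.037 0.187]
168 201 [0.5   0.038 0.187]
175 175 [0.519 0.031 0.185]
230 182 [ 0.507 -0.006  0.153]
200 250 [0.402 0.056 0.025]
210 300 [0.332 0.049 0.025]
hub min x 0.494221911354784
purple [ 0.28074705 -0.00466183  0.00945171] [0.40252155 0.09300674 1.85575866]
[ 0.035  0.409 -0.04   1.833  0.017  0.901 -1.621]
[ 0.34176805 -0.0131294  -0.93969262]
per row mm 21.82618650368209 deg 4.002544627814014
{"x":-0.002,"y":0.015,"z":0.023,"wx":0.022,"wy":0,"wz":0,"fingers":1}, {"x":-0.002,"y":0.016,"z":0.022,"wx":0.022,"wy":0,"wz":0,"fingers":1}, {"x":-0.002,"y":0.018,"z":0.02,"wx":0.022,"wy":0,"wz":0,"fingers":1}, {"x":-0.002,"y":0.019,"z":0.019,"wx":0.022,"wy":0,"wz":0,"fingers":1}, {"x":-0.002,"y":0.021,"z":0.018,"wx":0.022,"wy":0,"wz":0,"fingers":1},
```

Run:
```python
from h import *
rot=down(-92.2)*R.from_rotvec([np.radians(10),0,0])
g=np.array([.428,-.037,.22]); plan(g+.019*rot.as_matrix()[:,2],rot,5)
```

```text
per row mm 27.476153943548393 deg 2.0026324663024084
{"x":-0.002,"y":0.016,"z":0.03,"wx":0.011,"wy":0,"wz":0,"fingers":1}, {"x":-0.002,"y":0.017,"z":0.03,"wx":0.011,"wy":0,"wz":0,"fingers":1}, {"x":-0.002,"y":0.018,"z":0.029,"wx":0.011,"wy":0,"wz":0,"fingers":1}, {"x":-0.002,"y":0.019,"z":0.029,"wx":0.011,"wy":0,"wz":0,"fingers":1}, {"x":-0.002,"y":0.02,"z":0.028,"wx":0.011,"wy":0,"wz":0,"fingers":1},
```

>>> {"name": "apply_moves", "arguments": {
  "series": [
    {"x":-0.002,"y":0.016,"z":0.03,"wx":0.011,"wy":0,"wz":0,"fingers":1},
    {"x":-0.002,"y":0.017,"z":0.03,"wx":0.011,"wy":0,"wz":0,"fingers":1},
    {"x":-0.002,"y":0.018,"z":0.029,"wx":0.011,"wy":0,"wz":0,"fingers":1},
    {"x":-0.002,"y":0.019,"z":0.029,"wx":0.011,"wy":0,"wz":0,"fingers":1},
    {"x":-0.002,"y":0.02,"z":0.028,"wx":0.011,"wy":0,"wz":0,"fingers":1},
    {"x":0,"y":0,"z":0,"wx":0,"wy":0,"wz":0,"fingers":1}
  ]
}}

```text
clock: 9.72
tool_pos: [0.4353, -0.0401, 0.1955]
eef_rot: [-0.69, 0.719, -0.064, 0.063]
contact_force: [0.4, -0.9, 0.5]
opening: 1.001
```

Run:
```python
from h import *
s=get_state(); print(s['q'].round(3),s['tool_pos'])
rot=down(-92.2)*R.from_rotvec([np.radians(10),0,0])
g=np.array([.428,-.037,.1205]); plan(g+.019*rot.as_matrix()[:,2],rot,5)
```

```text
[-1.900e-02  4.930e-01 -2.000e-03  2.326e+00  7.100e-02  1.430e-01
 -1.702e+00] [ 0.43529268 -0.04005802  0.19553519]
per row mm 18.77548581162981 deg 0.07574082019347898
{"x":-0.001,"y":0.005,"z":0.023,"wx":0,"wy":0,"wz":0,"fingers":1}, {"x":-0.001,"y":0.005,"z":0.023,"wx":0,"wy":0,"wz":0,"fingers":1}, {"x":-0.001,"y":0.005,"z":0.023,"wx":0,"wy":0,"wz":0,"fingers":1}, {"x":-0.001,"y":0.005,"z":0.023,"wx":0,"wy":0,"wz":0,"fingers":1}, {"x":-0.001,"y":0.005,"z":0.023,"wx":0,"wy":0,"wz":0,"fingers":1},
```

```bash
cat >> h.py <<'E'
def hand(roll,pitch=0): # roll>0: hand top leans left (+y)
    return down(-92.2)*R.from_rotvec([0,np.radians(roll),0])*R.from_rotvec([np.radians(pitch),0,0])
def gplan(g,rot,n,f=1): plan(np.array(g)+.019*rot.as_matrix()[:,2],rot,n,f)
E
python3 -c "
from h import *
print(hand(25).as_matrix()); gplan([.43,-.037,.21],hand(25),5)"
```

```text
[[-3.47911703e-02 -9.99262916e-01 -1.62233891e-02]
 [-9.05639762e-01  3.83878091e-02 -4.22306757e-01]
 [ 4.22618262e-01 -2.77555756e-17 -9.06307787e-01]]
per row mm 1.595239696936721 deg 5.421776743073608
{"x":0.001,"y":0.001,"z":0,"wx":-0.011,"wy":0.028,"wz":-0.003,"fingers":1}, {"x":0.001,"y":0.001,"z":0.001,"wx":-0.011,"wy":0.028,"wz":-0.003,"fingers":1}, {"x":0.001,"y":0.001,"z":0.001,"wx":-0.011,"wy":0.028,"wz":-0.003,"fingers":1}, {"x":0.001,"y":0.001,"z":0.001,"wx":-0.011,"wy":0.028,"wz":-0.003,"fingers":1}, {"x":0.001,"y":0.001,"z":0.001,"wx":-0.011,"wy":0.028,"wz":-0.003,"fingers":1},
```

>>> {"name": "apply_moves", "arguments": {
  "series": [
    {"x":0.001,"y":0.001,"z":0,"wx":-0.011,"wy":0.028,"wz":-0.003,"fingers":1},
    {"x":0.001,"y":0.001,"z":0,"wx":-0.011,"wy":0.028,"wz":-0.003,"fingers":1},
    {"x":0.001,"y":0.001,"z":0.001,"wx":-0.011,"wy":0.028,"wz":-0.003,"fingers":1},
    {"x":0.001,"y":0.001,"z":0.001,"wx":-0.011,"wy":0.028,"wz":-0.003,"fingers":1},
    {"x":0.001,"y":0.001,"z":0.001,"wx":-0.011,"wy":0.028,"wz":-0.003,"fingers":1},
    {"x":0,"y":0,"z":0,"wx":0,"wy":0,"wz":0,"fingers":1}
  ]
}}

```text
clock: 10.48
tool_pos: [0.4457, -0.0456, 0.1972]
eef_rot: [-0.675, 0.703, -0.16, -0.157]
contact_force: [-0.9, -0.4, -0.0]
opening: 1.003
```

Run:
```python
from h import *
s=get_state(); print(s['q'].round(3),s['tool_pos'],R.from_quat(s['eef_rot']).as_matrix()[:,2])
gplan([.430,-.037,.1205],hand(25),5)
```

```text
[-0.661  0.69   0.574  2.154  0.196  0.481 -1.972] [ 0.4456891  -0.04561878  0.19722682] [-0.0051816  -0.43705513 -0.89941979]
per row mm 19.060162114762157 deg 0.23266411905328935
{"x":-0.01,"y":0.004,"z":0.021,"wx":-0.001,"wy":-0.001,"wz":0,"fingers":1}, {"x":-0.01,"y":0.004,"z":0.021,"wx":-0.001,"wy":-0.001,"wz":0,"fingers":1}, {"x":-0.01,"y":0.004,"z":0.021,"wx":-0.001,"wy":-0.001,"wz":0,"fingers":1}, {"x":-0.01,"y":0.004,"z":0.021,"wx":-0.001,"wy":-0.001,"wz":0,"fingers":1}, {"x":-0.01,"y":0.004,"z":0.021,"wx":-0.001,"wy":-0.001,"wz":0,"fingers":1},
```

Run:
```python
from h import *
r=hand(25); gplan(np.array([.435,-.037,.1205])-.09*r.as_matrix()[:,2],r,3)
```

```text
per row mm 13.881863409937393 deg 0.3877735317554823
{"x":-0.017,"y":0.005,"z":-0.002,"wx":-0.001,"wy":-0.002,"wz":-0.001,"fingers":1}, {"x":-0.017,"y":0.005,"z":-0.002,"wx":-0.001,"wy":-0.002,"wz":-0.001,"fingers":1}, {"x":-0.017,"y":0.005,"z":-0.002,"wx":-0.001,"wy":-0.002,"wz":-0.001,"fingers":1},
```

>>> {"name": "apply_moves", "arguments": {
  "series": [
    {"x":-0.017,"y":0.005,"z":-0.002,"wx":-0.001,"wy":-0.002,"wz":-0.001,"fingers":1},
    {"x":-0.017,"y":0.005,"z":-0.002,"wx":-0.001,"wy":-0.002,"wz":-0.001,"fingers":1},
    {"x":-0.017,"y":0.005,"z":-0.002,"wx":-0.001,"wy":-0.002,"wz":-0.001,"fingers":1},
    {"x":0,"y":0,"z":0.035,"wx":0,"wy":0,"wz":0,"fingers":1},
    {"x":0,"y":0,"z":0.025,"wx":0,"wy":0,"wz":0,"fingers":1},
    {"x":0,"y":0,"z":0,"wx":0,"wy":0,"wz":0,"fingers":1}
  ]
}}

```text
clock: 11.22
tool_pos: [0.4345, -0.0229, 0.1392]
eef_rot: [-0.678, 0.704, -0.147, -0.15]
contact_force: [0.3, -0.2, 0.2]
opening: 1.0
```

Run:
```python
from h import *
s=get_state(); print(s['q'].round(3),s['tool_pos'])
r=hand(25); gplan(np.array([.435,-.037,.1205]),r,3)
```

```text
[-0.653  0.791  0.511  2.207  0.15   0.341 -2.007] [ 0.43451333 -0.0229098   0.13921999]
per row mm 14.066250153478292 deg 0.25606076777973397
{"x":0.002,"y":0,"z":0.017,"wx":0,"wy":0.001,"wz":0,"fingers":1}, {"x":0.002,"y":0,"z":0.017,"wx":0,"wy":0.001,"wz":0,"fingers":1}, {"x":0.002,"y":0,"z":0.017,"wx":0,"wy":0.001,"wz":0,"fingers":1},
```

>>> {"name": "apply_moves", "arguments": {
  "series": [
    {"x":0.002,"y":0,"z":0.017,"wx":0,"wy":0.001,"wz":0,"fingers":1},
    {"x":0.002,"y":0,"z":0.017,"wx":0,"wy":0.001,"wz":0,"fingers":1},
    {"x":0.002,"y":0,"z":0.017,"wx":0,"wy":0.001,"wz":0,"fingers":1},
    {"x":0,"y":0,"z":0,"wx":0,"wy":0,"wz":0,"fingers":1},
    {"x":0,"y":0,"z":0,"wx":0,"wy":0,"wz":0,"fingers":1}
  ]
}}

```text
clock: 11.85
tool_pos: [0.4353, -0.0416, 0.1058]
eef_rot: [-0.678, 0.704, -0.15, -0.151]
contact_force: [-0.6, 0.2, -0.3]
opening: 1.001
```

Run:
```python
from h import *
s=get_state(); print(s['q'].round(3),s['tool_pos'],s['contact_force'])
r=R.from_quat(s['eef_rot']); print('grasp',s['tool_pos']-.019*r.as_matrix()[:,2])
# does the sleeve run through the jaws? rough arm model check of bottom pose
```

```text
[-0.609  0.868  0.504  2.235  0.156  0.226 -2.006] [ 0.43533852 -0.04162956  0.10582753] [-0.64014099  0.23450929 -0.28775741]
grasp [ 0.43550642 -0.03373766  0.12311017]
```

>>> {"name": "apply_moves", "arguments": {
  "series": [
    {"x":0,"y":0,"z":0,"wx":0,"wy":0,"wz":0,"fingers":-0.6},
    {"x":0,"y":0,"z":0,"wx":0,"wy":0,"wz":0,"fingers":-0.6},
    {"x":0,"y":0,"z":0,"wx":0,"wy":0,"wz":0,"fingers":-0.6},
    {"x":0,"y":0,"z":0,"wx":0,"wy":0,"wz":0,"fingers":-0.6},
    {"x":0,"y":0,"z":0,"wx":0,"wy":0,"wz":0,"fingers":-0.6}
  ],
  "force": 30
}}

```text
clock: 12.48
tool_pos: [0.4361, -0.0406, 0.1069]
eef_rot: [-0.678, 0.704, -0.15, -0.149]
contact_force: [-0.8, 0.2, -0.2]
opening: 0.456
```

```bash
cat > wind.py <<'E'
from h import *
import sys
da=float(sys.argv[1]); n=int(sys.argv[2]); s=get_state(); M=R.from_quat(s['eef_rot']); Z=M.as_matrix()[:,2]
g=s['tool_pos']-.019*Z; y0=.0447; dy,dz=g[1]-y0,g[2]-.169
a=np.arctan2(-dz,-dy); print('grasp',g.round(4),'angle',a.round(3),'or',(a+2*np.pi).round(3),'radius',np.hypot(dy,dz).round(4),'q',s['q'].round(2),'F',s['contact_force'].round(1),'open',s['opening'].round(3))
e=(M.inv()*hand(25)).as_rotvec()/np.pi; ex=.435-g[0]; print('rot err',e.round(4),'x err',ex.round(4))
for i in range(n):
    b=a+da; d=np.array([.0384*.095*(np.cos(a)-np.cos(b))+ex/n,.095*(np.cos(a)-np.cos(b)),.095*(np.sin(a)-np.sin(b))]); a=b
    t=M.inv().apply(d)/.8
    print('{'+','.join(f'"{k}":{round(v,3)+0:g}' for k,v in zip(['x','y','z','wx','wy','wz'],[*t,*(e/n)]))+',"fingers":-0.6}',end=', ')
print()
E
python3 wind.py .2 6
```

```text
Traceback (most recent call last):
  File "wind.py", line 5, in <module>
    a=np.arctan2(-dz,-dy); print('grasp',g.round(4),'angle',a.round(3),'or',(a+2*np.pi).round(3),'radius',np.hypot(dy,dz).round(4),'q',s['q'].round(2),'F',s['contact_force'].round(1),'open',s['opening'].round(3))
                                                                                                                                                                                              ^^^^^^^^^^^^^^^^^^
AttributeError: 'float' object has no attribute 'round'
```

>>> {"name": "apply_moves", "arguments": {
  "series": [
    {"x":0,"y":0,"z":0,"wx":0,"wy":0,"wz":0,"fingers":-0.6},
    {"x":0,"y":0,"z":0,"wx":0,"wy":0,"wz":0,"fingers":-0.6},
    {"x":0,"y":0,"z":0,"wx":0,"wy":0,"wz":0,"fingers":-0.6}
  ]
}}

```text
clock: 12.85
tool_pos: [0.436, -0.0412, 0.1071]
eef_rot: [-0.678, 0.704, -0.15, -0.15]
contact_force: [0.1, -0.4, 0.6]
opening: 0.329
```

```bash
sed -i "s/s\['opening'\].round(3)/s['opening']/" wind.py; python3 wind.py .2 6
```

```text
grasp [ 0.4362 -0.0334  0.1244] angle 0.519 or 6.802 radius 0.0899 q [-0.61  0.87  0.51  2.23  0.16  0.23 -2.01] F [ 0.1 -0.4  0.6] open 0.32885213472003727
rot err [-0.0029  0.0027 -0.0003] x err -0.0012
{"x":-0.021,"y":0,"z":0.012,"wx":0,"wy":0,"wz":0,"fingers":-0.6}, {"x":-0.022,"y":0,"z":0.008,"wx":0,"wy":0,"wz":0,"fingers":-0.6}, {"x":-0.024,"y":0,"z":0.003,"wx":0,"wy":0,"wz":0,"fingers":-0.6}, {"x":-0.024,"y":0,"z":-0.002,"wx":0,"wy":0,"wz":0,"fingers":-0.6}, {"x":-0.023,"y":0,"z":-0.006,"wx":0,"wy":0,"wz":0,"fingers":-0.6}, {"x":-0.021,"y":0,"z":-0.011,"wx":0,"wy":0,"wz":0,"fingers":-0.6},
```

>>> {"name": "apply_moves", "arguments": {
  "series": [
    {"x":-0.015,"y":0,"z":0.013,"wx":0,"wy":0,"wz":0,"fingers":-0.6},
    {"x":-0.022,"y":0,"z":0.01,"wx":0,"wy":0,"wz":0,"fingers":-0.6},
    {"x":-0.024,"y":0,"z":0.003,"wx":0,"wy":0,"wz":0,"fingers":-0.6},
    {"x":-0.024,"y":0,"z":-0.001,"wx":0,"wy":0,"wz":0,"fingers":-0.6}
  ],
  "force": 40
}}

```text
clock: 13.35
tool_pos: [0.4387, 0.0214, 0.0641]
eef_rot: [-0.68, 0.703, -0.149, -0.144]
contact_force: [-1.0, 4.3, 41.7]
opening: 0.332
```

```bash
python3 wind.py .2 8
```

```text
grasp [0.4387 0.0291 0.0815] angle 1.395 or 7.678 radius 0.0889 q [-0.7   0.95  0.45  2.19  0.08  0.22 -2.08] F [-1.   4.3 41.7] open 0.33169468414677106
rot err [-0.0049  0.0061  0.0003] x err -0.0037
{"x":-0.022,"y":0,"z":-0.008,"wx":-0.001,"wy":0.001,"wz":0,"fingers":-0.6}, {"x":-0.02,"y":0,"z":-0.012,"wx":-0.001,"wy":0.001,"wz":0,"fingers":-0.6}, {"x":-0.017,"y":0,"z":-0.016,"wx":-0.001,"wy":0.001,"wz":0,"fingers":-0.6}, {"x":-0.014,"y":0,"z":-0.019,"wx":-0.001,"wy":0.001,"wz":0,"fingers":-0.6}, {"x":-0.01,"y":0,"z":-0.022,"wx":-0.001,"wy":0.001,"wz":0,"fingers":-0.6}, {"x":-0.005,"y":0,"z":-0.023,"wx":-0.001,"wy":0.001,"wz":0,"fingers":-0.6}, {"x":-0.001,"y":0,"z":-0.024,"wx":-0.001,"wy":0.001,"wz":0,"fingers":-0.6}, {"x":0.004,"y":0,"z":-0.023,"wx":-0.001,"wy":0.001,"wz":0,"fingers":-0.6},
```

>>> {"name": "apply_moves", "arguments": {
  "series": [
    {"x":-0.022,"y":0,"z":-0.01,"wx":-0.001,"wy":0.001,"wz":0,"fingers":-0.6},
    {"x":-0.02,"y":0,"z":-0.012,"wx":-0.001,"wy":0.001,"wz":0,"fingers":-0.6},
    {"x":-0.017,"y":0,"z":-0.016,"wx":-0.001,"wy":0.001,"wz":0,"fingers":-0.6},
    {"x":-0.014,"y":0,"z":-0.019,"wx":-0.001,"wy":0.001,"wz":0,"fingers":-0.6},
    {"x":-0.01,"y":0,"z":-0.022,"wx":-0.001,"wy":0.001,"wz":0,"fingers":-0.6}
  ]
}}

```text
clock: 13.98
tool_pos: [0.4419, 0.1078, 0.093]
eef_rot: [-0.676, 0.704, -0.15, -0.157]
contact_force: [3.3, -4.7, -3.0]
opening: 0.326
```

```bash
sed -i "s/-.019\*Z; y0/-.0137*Z; y0/" wind.py; python3 wind.py .2 8
```

```text
grasp [0.4422 0.1136 0.1054] angle 2.397 or 8.68 radius 0.0937 q [-0.86  0.91  0.46  2.05  0.03  0.48 -2.16] F [ 3.3 -4.7 -3. ] open 0.32560608302488236
rot err [ 0.0006 -0.0008 -0.0001] x err -0.0072
{"x":-0.005,"y":0.001,"z":-0.023,"wx":0,"wy":0,"wz":0,"fingers":-0.6}, {"x":0,"y":0.001,"z":-0.024,"wx":0,"wy":0,"wz":0,"fingers":-0.6}, {"x":0.005,"y":0.001,"z":-0.023,"wx":0,"wy":0,"wz":0,"fingers":-0.6}, {"x":0.009,"y":0.001,"z":-0.022,"wx":0,"wy":0,"wz":0,"fingers":-0.6}, {"x":0.013,"y":0.001,"z":-0.02,"wx":0,"wy":0,"wz":0,"fingers":-0.6}, {"x":0.017,"y":0.001,"z":-0.017,"wx":0,"wy":0,"wz":0,"fingers":-0.6}, {"x":0.02,"y":0.001,"z":-0.013,"wx":0,"wy":0,"wz":0,"fingers":-0.6}, {"x":0.022,"y":0.001,"z":-0.009,"wx":0,"wy":0,"wz":0,"fingers":-0.6},
```

>>> {"name": "apply_moves", "arguments": {
  "series": [
    {"x":-0.005,"y":0.001,"z":-0.023,"wx":0,"wy":0,"wz":0,"fingers":-0.6},
    {"x":0,"y":0.001,"z":-0.024,"wx":0,"wy":0,"wz":0,"fingers":-0.6},
    {"x":0.005,"y":0.001,"z":-0.023,"wx":0,"wy":0,"wz":0,"fingers":-0.6},
    {"x":0.009,"y":0.001,"z":-0.022,"wx":0,"wy":0,"wz":0,"fingers":-0.6},
    {"x":0.013,"y":0.001,"z":-0.02,"wx":0,"wy":0,"wz":0,"fingers":-0.6},
    {"x":0.017,"y":0.001,"z":-0.017,"wx":0,"wy":0,"wz":0,"fingers":-0.6}
  ]
}}

```text
clock: 14.72
tool_pos: [0.4427, 0.1238, 0.2006]
eef_rot: [-0.677, 0.702, -0.154, -0.154]
contact_force: [6.1, -6.7, -10.2]
opening: 0.328
```

```bash
sed -i "s/ex=.435-g\[0\]/ex=.437+.0384*(g[1]+.035)-g[0]/" wind.py; python3 wind.py .2 8
```

```text
grasp [0.4428 0.1296 0.213 ] angle -2.663 or 3.62 radius 0.0957 q [-0.93  0.72  0.53  1.98  0.07  0.73 -2.14] F [  6.1  -6.7 -10.2] open 0.3284534283691462
rot err [-0.0027 -0.0012  0.0001] x err 0.0006
{"x":0.02,"y":0,"z":-0.012,"wx":0,"wy":0,"wz":0,"fingers":-0.6}, {"x":0.022,"y":0,"z":-0.008,"wx":0,"wy":0,"wz":0,"fingers":-0.6}, {"x":0.023,"y":0,"z":-0.004,"wx":0,"wy":0,"wz":0,"fingers":-0.6}, {"x":0.024,"y":0,"z":0.001,"wx":0,"wy":0,"wz":0,"fingers":-0.6}, {"x":0.023,"y":0,"z":0.006,"wx":0,"wy":0,"wz":0,"fingers":-0.6}, {"x":0.021,"y":0,"z":0.01,"wx":0,"wy":0,"wz":0,"fingers":-0.6}, {"x":0.019,"y":0,"z":0.014,"wx":0,"wy":0,"wz":0,"fingers":-0.6}, {"x":0.016,"y":0,"z":0.018,"wx":0,"wy":0,"wz":0,"fingers":-0.6},
```

>>> {"name": "apply_moves", "arguments": {
  "series": [
    {"x":0.02,"y":0,"z":-0.012,"wx":0,"wy":0,"wz":0,"fingers":-0.6},
    {"x":0.022,"y":0,"z":-0.008,"wx":0,"wy":0,"wz":0,"fingers":-0.6},
    {"x":0.023,"y":0,"z":-0.004,"wx":0,"wy":0,"wz":0,"fingers":-0.6},
    {"x":0.024,"y":0,"z":0.001,"wx":0,"wy":0,"wz":0,"fingers":-0.6},
    {"x":0.023,"y":0,"z":0.006,"wx":0,"wy":0,"wz":0,"fingers":-0.6},
    {"x":0.021,"y":0,"z":0.01,"wx":0,"wy":0,"wz":0,"fingers":-0.6}
  ]
}}

```text
clock: 15.48
tool_pos: [0.4389, 0.0285, 0.2528]
eef_rot: [-0.679, 0.702, -0.152, -0.151]
contact_force: [2.6, 4.6, -12.5]
opening: 0.327
```

```bash
python3 wind.py .2 8
```

```text
grasp [0.4389 0.0342 0.2653] angle -1.462 or 4.821 radius 0.0969 q [-0.82  0.59  0.58  2.06  0.16  0.72 -2.03] F [  2.6   4.6 -12.5] open 0.3265145184037733
rot err [-0.0036  0.0013  0.0009] x err 0.0007
{"x":0.019,"y":0,"z":0.014,"wx":0,"wy":0,"wz":0,"fingers":-0.6}, {"x":0.016,"y":0,"z":0.018,"wx":0,"wy":0,"wz":0,"fingers":-0.6}, {"x":0.012,"y":0,"z":0.02,"wx":0,"wy":0,"wz":0,"fingers":-0.6}, {"x":0.008,"y":0,"z":0.022,"wx":0,"wy":0,"wz":0,"fingers":-0.6}, {"x":0.003,"y":0,"z":0.024,"wx":0,"wy":0,"wz":0,"fingers":-0.6}, {"x":-0.002,"y":0,"z":0.024,"wx":0,"wy":0,"wz":0,"fingers":-0.6}, {"x":-0.006,"y":0,"z":0.023,"wx":0,"wy":0,"wz":0,"fingers":-0.6}, {"x":-0.011,"y":0,"z":0.021,"wx":0,"wy":0,"wz":0,"fingers":-0.6},
```

>>> {"name": "apply_moves", "arguments": {
  "series": [
    {"x":0.019,"y":0,"z":0.015,"wx":-0.001,"wy":0,"wz":0,"fingers":-0.6},
    {"x":0.016,"y":0,"z":0.018,"wx":-0.001,"wy":0,"wz":0,"fingers":-0.6},
    {"x":0.012,"y":0,"z":0.02,"wx":-0.001,"wy":0,"wz":0,"fingers":-0.6},
    {"x":0.008,"y":0,"z":0.022,"wx":0,"wy":0,"wz":0,"fingers":-0.6},
    {"x":0.003,"y":0,"z":0.024,"wx":0,"wy":0,"wz":0,"fingers":-0.6},
    {"x":-0.002,"y":0,"z":0.024,"wx":0,"wy":0,"wz":0,"fingers":-0.6}
  ]
}}

```text
clock: 16.23
tool_pos: [0.4355, -0.0541, 0.1786]
eef_rot: [-0.681, 0.702, -0.146, -0.15]
contact_force: [-0.4, 10.8, 0.7]
opening: 0.331
```

```bash
python3 wind.py .2 8
```

```text
grasp [ 0.4356 -0.0484  0.1911] angle -0.233 or 6.05 radius 0.0957 q [-0.61  0.7   0.54  2.2   0.19  0.41 -1.94] F [-0.4 10.8  0.7] open 0.3307948678382242
rot err [-0.0012  0.0046  0.002 ] x err 0.0008
{"x":-0.007,"y":0,"z":0.023,"wx":0,"wy":0.001,"wz":0,"fingers":-0.6}, {"x":-0.011,"y":0,"z":0.021,"wx":0,"wy":0.001,"wz":0,"fingers":-0.6}, {"x":-0.015,"y":0,"z":0.018,"wx":0,"wy":0.001,"wz":0,"fingers":-0.6}, {"x":-0.018,"y":0,"z":0.015,"wx":0,"wy":0.001,"wz":0,"fingers":-0.6}, {"x":-0.021,"y":0,"z":0.011,"wx":0,"wy":0.001,"wz":0,"fingers":-0.6}, {"x":-0.023,"y":0,"z":0.007,"wx":0,"wy":0.001,"wz":0,"fingers":-0.6}, {"x":-0.024,"y":0,"z":0.002,"wx":0,"wy":0.001,"wz":0,"fingers":-0.6}, {"x":-0.024,"y":0,"z":-0.003,"wx":0,"wy":0.001,"wz":0,"fingers":-0.6},
```

>>> {"name": "apply_moves", "arguments": {
  "series": [
    {"x":-0.007,"y":0,"z":0.023,"wx":0,"wy":0.001,"wz":0,"fingers":-0.6},
    {"x":-0.011,"y":0,"z":0.021,"wx":0,"wy":0.001,"wz":0,"fingers":-0.6},
    {"x":-0.015,"y":0,"z":0.018,"wx":0,"wy":0.001,"wz":0,"fingers":-0.6},
    {"x":-0.018,"y":0,"z":0.014,"wx":0,"wy":0.001,"wz":0,"fingers":-0.6},
    {"x":-0.021,"y":0,"z":0.009,"wx":0,"wy":0.001,"wz":0,"fingers":-0.6},
    {"x":-0.022,"y":0,"z":0.005,"wx":0,"wy":0.001,"wz":0,"fingers":-0.6}
  ]
}}

```text
clock: 16.98
tool_pos: [0.437, -0.0162, 0.0805]
eef_rot: [-0.68, 0.701, -0.152, -0.155]
contact_force: [1.4, 4.0, 11.5]
opening: 0.33
```

```bash
python3 wind.py .2 8
```

```text
grasp [ 0.4371 -0.0104  0.0929] angle 0.944 or 7.227 radius 0.0939 q [-0.66  0.93  0.49  2.22  0.12  0.21 -2.03] F [ 1.4  4.  11.5] open 0.3299307667938546
rot err [-0.0018 -0.0002  0.002 ] x err 0.0008
{"x":-0.024,"y":0,"z":0.002,"wx":0,"wy":0,"wz":0,"fingers":-0.6}, {"x":-0.024,"y":0,"z":-0.003,"wx":0,"wy":0,"wz":0,"fingers":-0.6}, {"x":-0.023,"y":0,"z":-0.007,"wx":0,"wy":0,"wz":0,"fingers":-0.6}, {"x":-0.021,"y":0,"z":-0.012,"wx":0,"wy":0,"wz":0,"fingers":-0.6}, {"x":-0.018,"y":0,"z":-0.015,"wx":0,"wy":0,"wz":0,"fingers":-0.6}, {"x":-0.015,"y":0,"z":-0.019,"wx":0,"wy":0,"wz":0,"fingers":-0.6}, {"x":-0.011,"y":0,"z":-0.021,"wx":0,"wy":0,"wz":0,"fingers":-0.6}, {"x":-0.006,"y":0,"z":-0.023,"wx":0,"wy":0,"wz":0,"fingers":-0.6},
```

>>> {"name": "apply_moves", "arguments": {
  "series": [
    {"x":-0.024,"y":0,"z":0.001,"wx":0,"wy":0,"wz":0,"fingers":-0.6},
    {"x":-0.024,"y":0,"z":-0.003,"wx":0,"wy":0,"wz":0,"fingers":-0.6},
    {"x":-0.023,"y":0,"z":-0.007,"wx":0,"wy":0,"wz":0,"fingers":-0.6},
    {"x":-0.021,"y":0,"z":-0.012,"wx":0,"wy":0,"wz":0,"fingers":-0.6},
    {"x":-0.018,"y":0,"z":-0.015,"wx":0,"wy":0,"wz":0,"fingers":-0.6},
    {"x":-0.015,"y":0,"z":-0.019,"wx":0,"wy":0,"wz":0,"fingers":-0.6}
  ]
}}

```text
clock: 17.73
tool_pos: [0.4411, 0.086, 0.076]
eef_rot: [-0.677, 0.701, -0.155, -0.161]
contact_force: [3.2, -3.6, -4.6]
opening: 0.33
```

```bash
python3 wind.py .2 8
```

```text
grasp [0.4413 0.0919 0.0884] angle 2.101 or 8.384 radius 0.0934 q [-0.83  0.95  0.46  2.09  0.03  0.41 -2.14] F [ 3.2 -3.6 -4.6] open 0.32988357914624367
rot err [-0.0001 -0.0048  0.0008] x err 0.0006
{"x":-0.011,"y":0,"z":-0.021,"wx":0,"wy":-0.001,"wz":0,"fingers":-0.6}, {"x":-0.007,"y":0,"z":-0.023,"wx":0,"wy":-0.001,"wz":0,"fingers":-0.6}, {"x":-0.002,"y":0,"z":-0.024,"wx":0,"wy":-0.001,"wz":0,"fingers":-0.6}, {"x":0.003,"y":0,"z":-0.024,"wx":0,"wy":-0.001,"wz":0,"fingers":-0.6}, {"x":0.007,"y":0,"z":-0.023,"wx":0,"wy":-0.001,"wz":0,"fingers":-0.6}, {"x":0.012,"y":0,"z":-0.021,"wx":0,"wy":-0.001,"wz":0,"fingers":-0.6}, {"x":0.015,"y":0,"z":-0.018,"wx":0,"wy":-0.001,"wz":0,"fingers":-0.6}, {"x":0.019,"y":0,"z":-0.015,"wx":0,"wy":-0.001,"wz":0,"fingers":-0.6},
```

>>> {"name": "apply_moves", "arguments": {
  "series": [
    {"x":-0.011,"y":0,"z":-0.021,"wx":0,"wy":-0.001,"wz":0,"fingers":-0.6},
    {"x":-0.007,"y":0,"z":-0.023,"wx":0,"wy":-0.001,"wz":0,"fingers":-0.6},
    {"x":-0.002,"y":0,"z":-0.024,"wx":0,"wy":-0.001,"wz":0,"fingers":-0.6},
    {"x":0.003,"y":0,"z":-0.024,"wx":0,"wy":-0.001,"wz":0,"fingers":-0.6},
    {"x":0.007,"y":0,"z":-0.023,"wx":0,"wy":-0.001,"wz":0,"fingers":-0.6},
    {"x":0.012,"y":0,"z":-0.021,"wx":0,"wy":0,"wz":0,"fingers":-0.6}
  ]
}}

```text
clock: 18.48
tool_pos: [0.4429, 0.1324, 0.1738]
eef_rot: [-0.679, 0.701, -0.15, -0.157]
contact_force: [2.3, -1.0, -6.3]
opening: 0.331
```

```bash
python3 wind.py .1 6
```

```text
grasp [0.4432 0.1382 0.1862] angle -2.959 or 3.324 radius 0.095 q [-0.93  0.77  0.51  1.98  0.04  0.69 -2.14] F [ 2.3 -1.  -6.3] open 0.330621538326396
rot err [ 0.0002 -0.0006  0.0024] x err 0.0005
{"x":0.007,"y":0,"z":-0.009,"wx":0,"wy":0,"wz":0,"fingers":-0.6}, {"x":0.008,"y":0,"z":-0.009,"wx":0,"wy":0,"wz":0,"fingers":-0.6}, {"x":0.009,"y":0,"z":-0.008,"wx":0,"wy":0,"wz":0,"fingers":-0.6}, {"x":0.01,"y":0,"z":-0.007,"wx":0,"wy":0,"wz":0,"fingers":-0.6}, {"x":0.01,"y":0,"z":-0.006,"wx":0,"wy":0,"wz":0,"fingers":-0.6}, {"x":0.011,"y":0,"z":-0.005,"wx":0,"wy":0,"wz":0,"fingers":-0.6},
```

>>> {"name": "apply_moves", "arguments": {
  "series": [
    {"x":0.007,"y":0,"z":-0.009,"wx":0,"wy":0,"wz":0,"fingers":-0.6},
    {"x":0.008,"y":0,"z":-0.009,"wx":0,"wy":0,"wz":0,"fingers":-0.6},
    {"x":0.009,"y":0,"z":-0.008,"wx":0,"wy":0,"wz":0,"fingers":-0.6},
    {"x":0.005,"y":0,"z":-0.004,"wx":0,"wy":0,"wz":0,"fingers":-0.6},
    {"x":0,"y":0,"z":0,"wx":0,"wy":0,"wz":0,"fingers":-0.6},
    {"x":0,"y":0,"z":0,"wx":0,"wy":0,"wz":0,"fingers":-0.6}
  ]
}}

```text
clock: 19.23
tool_pos: [0.4424, 0.1204, 0.2065]
eef_rot: [-0.679, 0.701, -0.15, -0.158]
contact_force: [1.2, 2.4, -2.4]
opening: 0.326
```

```bash
python3 wind.py .1 2
```

```text
grasp [0.4427 0.1262 0.219 ] angle -2.592 or 3.691 radius 0.0956 q [-0.93  0.71  0.53  1.97  0.06  0.75 -2.12] F [ 1.2  2.4 -2.4] open 0.3263135587375934
rot err [ 0.0004 -0.0006  0.0023] x err 0.0005
{"x":0.01,"y":0,"z":-0.006,"wx":0,"wy":0,"wz":0.001,"fingers":-0.6}, {"x":0.011,"y":0,"z":-0.005,"wx":0,"wy":0,"wz":0.001,"fingers":-0.6},
```

Run:
```python
from h import *
p,d,K,T=snap('top','top2'); P=cloud(d,K,T);Z=P[...,2]
c=cv2.resize(p[90:270,150:380],None,fx=3,fy=3,interpolation=cv2.INTER_CUBIC); cv2.imwrite('pics/top2c.png',c[:,:,::-1])
hsv=cv2.cvtColor(p,cv2.COLOR_RGB2HSV)
box=(abs(P[...,0]-.63)<.1)&(abs(P[...,1]-.18)<.08)
m=(Z>.105)&(Z<.15)&box
for nm,mm,z in(('panel',m&(hsv[...,1]>90)&(hsv[...,2]>50),.141),('pad+panel',m&((hsv[...,2]<60)|(hsv[...,1]>90)),.117)):
    n,l,s,_=cv2.connectedComponentsWithStats(mm.astype(np.uint8)); k=1+s[1:,4].argmax()
    r=np.array([ray(u,v,z,K,T)[:2] for v,u in np.argwhere(l==k)]).astype(np.float32)*1000; print(nm,cv2.minAreaRect(r), np.median(P[l==k],0))
```

```text
panel ((637.8441772460938, 172.60488891601562), (62.216163635253906, 137.76071166992188), 88.48955535888672) [0.63685168 0.17141786 0.14039096]
pad+panel ((639.5533447265625, 176.9105224609375), (77.63248443603516, 147.157958984375), 87.20285034179688) [0.63504366 0.1742214  0.13864804]
```

View pics/top2c.png

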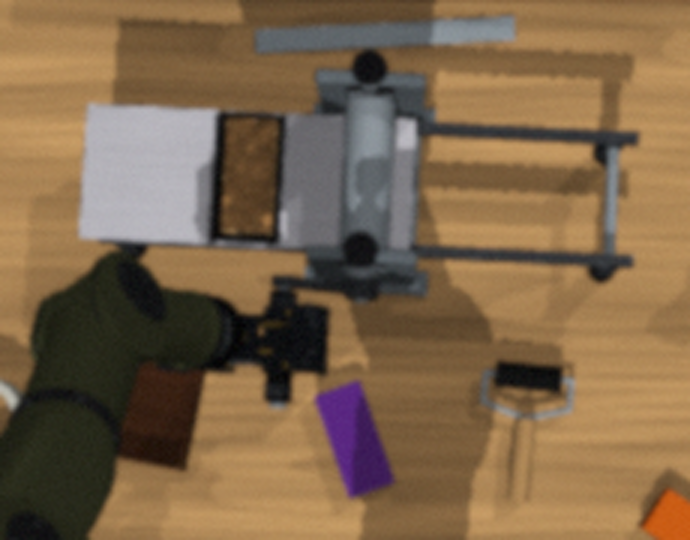

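Panel is still centred on the pad after the pass, and the bed is at its left stop. I release the sleeve and back off along the tool axis.

>>> {"name": "apply_moves", "arguments": {
  "series": [
    {"x":0,"y":0,"z":0,"wx":0,"wy":0,"wz":0,"fingers":1},
    {"x":0,"y":0,"z":0,"wx":0,"wy":0,"wz":0,"fingers":1},
    {"x":0,"y":0,"z":0,"wx":0,"wy":0,"wz":0,"fingers":1},
    {"x":0,"y":0,"z":-0.02,"wx":0,"wy":0,"wz":0,"fingers":1},
    {"x":0,"y":0,"z":-0.05,"wx":0,"wy":0,"wz":0,"fingers":1},
    {"x":0,"y":0,"z":-0.06,"wx":0,"wy":0,"wz":0,"fingers":1},
    {"x":0,"y":0,"z":-0.05,"wx":0,"wy":0,"wz":0,"fingers":1}
  ]
}}

```text
clock: 20.15
tool_pos: [0.4416, 0.1787, 0.3383]
eef_rot: [-0.678, 0.7, -0.149, -0.166]
contact_force: [1.9, 0.7, -0.5]
opening: 0.999
```

Run:
```python
from h import *
s=get_state(); print(s['q'].round(2),s['tool_pos'],s['opening'])
plan([.60,.178,.32],hand(0),8)
```

```text
[-1.04  0.57  0.58  1.72  0.08  1.18 -2.14] [0.44157578 0.17866418 0.33827666] 0.9991976258875981
per row mm 19.934545118458253 deg 3.225864914789792
{"x":-0.002,"y":-0.025,"z":0.002,"wx":0.001,"wy":-0.018,"wz":0,"fingers":1}, {"x":-0.002,"y":-0.025,"z":0.002,"wx":0.001,"wy":-0.018,"wz":0,"fingers":1}, {"x":-0.002,"y":-0.025,"z":0.002,"wx":0.001,"wy":-0.018,"wz":0,"fingers":1}, {"x":-0.001,"y":-0.025,"z":0.002,"wx":0.001,"wy":-0.018,"wz":0,"fingers":1}, {"x":-0.001,"y":-0.025,"z":0.002,"wx":0.001,"wy":-0.018,"wz":0,"fingers":1}, {"x":-0.001,"y":-0.025,"z":0.003,"wx":0.001,"wy":-0.018,"wz":0,"fingers":1}, {"x":-0.001,"y":-0.025,"z":0.003,"wx":0.001,"wy":-0.018,"wz":0,"fingers":1}, {"x":-0.001,"y":-0.025,"z":0.003,"wx":0.001,"wy":-0.018,"wz":0,"fingers":1},
```

>>> {"name": "apply_moves", "arguments": {
  "series": [
    {"x":-0.002,"y":-0.025,"z":0.002,"wx":0.001,"wy":-0.018,"wz":0,"fingers":1},
    {"x":-0.002,"y":-0.025,"z":0.002,"wx":0.001,"wy":-0.018,"wz":0,"fingers":1},
    {"x":-0.002,"y":-0.025,"z":0.002,"wx":0.001,"wy":-0.018,"wz":0,"fingers":1},
    {"x":-0.001,"y":-0.025,"z":0.002,"wx":0.001,"wy":-0.018,"wz":0,"fingers":1},
    {"x":-0.001,"y":-0.025,"z":0.002,"wx":0.001,"wy":-0.018,"wz":0,"fingers":1},
    {"x":-0.001,"y":-0.025,"z":0.003,"wx":0.001,"wy":-0.018,"wz":0,"fingers":1},
    {"x":-0.001,"y":-0.025,"z":0.003,"wx":0.001,"wy":-0.018,"wz":0,"fingers":1},
    {"x":-0.001,"y":-0.025,"z":0.003,"wx":0.001,"wy":-0.018,"wz":0,"fingers":1}
  ],
  "force": 20
}}

```text
clock: 21.15
tool_pos: [0.6039, 0.1812, 0.3209]
eef_rot: [-0.699, 0.715, 0.003, 0.008]
contact_force: [0.4, 0.4, 0.4]
opening: 0.997
```

>>> {"name": "apply_moves", "arguments": {
  "series": [
    {"x":0,"y":0,"z":0,"wx":0,"wy":0,"wz":0,"fingers":1},
    {"x":0,"y":0,"z":0,"wx":0,"wy":0,"wz":0,"fingers":1}
  ]
}}

```text
clock: 21.4
tool_pos: [0.6034, 0.179, 0.3202]
eef_rot: [-0.698, 0.717, 0.003, 0.006]
contact_force: [-0.2, -0.3, -0.5]
opening: 0.994
```

Run:
```python
from h import *
s=get_state(); print(s['q'].round(2),s['tool_pos'])
p,d,K,T=snap('wrist','w10'); P=cloud(d,K,T); Z=P[...,2]
m=(Z>.13)&(Z<.15)&(p[...,0]>50)&(p[...,0]>p[...,2]*1.15)
n,l,s,_=cv2.connectedComponentsWithStats(m.astype(np.uint8)); k=1+s[1:,4].argmax(); print(s[k])
r=np.array([ray(u,v,.141,K,T)[:2] for v,u in np.argwhere(l==k)]).astype(np.float32)*1000; print('panel',cv2.minAreaRect(r))
plan([.637,.173,.18],hand(0),5)
```

```text
[-0.55  0.63  0.37  1.47 -0.26  1.08 -1.73] [0.60341042 0.17904392 0.32019475]
[  259    71    71   153 10251]
panel ((641.65869140625, 170.390625), (57.331356048583984, 128.93704223632812), 87.79851531982422)
per row mm 28.869602051552842 deg 0.20635920140637098
{"x":0.002,"y":-0.008,"z":0.035,"wx":0,"wy":0.001,"wz":0.001,"fingers":1}, {"x":0.002,"y":-0.008,"z":0.035,"wx":0,"wy":0.001,"wz":0.001,"fingers":1}, {"x":0.001,"y":-0.008,"z":0.035,"wx":0,"wy":0.001,"wz":0.001,"fingers":1}, {"x":0.001,"y":-0.008,"z":0.035,"wx":0,"wy":0.001,"wz":0.001,"fingers":1}, {"x":0.001,"y":-0.008,"z":0.035,"wx":0,"wy":0.001,"wz":0.001,"fingers":1},
```

>>> {"name": "apply_moves", "arguments": {
  "series": [
    {"x":0.003,"y":-0.009,"z":0.03,"wx":0,"wy":0.001,"wz":0.001,"fingers":1},
    {"x":0.003,"y":-0.009,"z":0.035,"wx":0,"wy":0.001,"wz":0.001,"fingers":1},
    {"x":0.002,"y":-0.009,"z":0.035,"wx":0,"wy":0.001,"wz":0.001,"fingers":1},
    {"x":0.002,"y":-0.009,"z":0.035,"wx":0,"wy":0.001,"wz":0.001,"fingers":1},
    {"x":0.001,"y":-0.009,"z":0.035,"wx":0,"wy":0.001,"wz":0.001,"fingers":1},
    {"x":0,"y":0,"z":0,"wx":0,"wy":0,"wz":0,"fingers":1},
    {"x":0,"y":0,"z":0,"wx":0,"wy":0,"wz":0,"fingers":1}
  ]
}}

```text
clock: 22.32
tool_pos: [0.636, 0.178, 0.1833]
eef_rot: [-0.697, 0.718, -0.002, 0.0]
contact_force: [-0.3, -0.5, -0.4]
opening: 1.002
```

Run:
```python
from h import *
plan([.6415,.1705,.123],hand(0),3)
```

```text
per row mm 20.339732802067974 deg 0.18759763959764256
{"x":0.003,"y":-0.002,"z":0.025,"wx":0,"wy":0,"wz":0.001,"fingers":1}, {"x":0.003,"y":-0.002,"z":0.025,"wx":0,"wy":0,"wz":0.001,"fingers":1}, {"x":0.003,"y":-0.002,"z":0.025,"wx":0,"wy":0,"wz":0.001,"fingers":1},
```

>>> {"name": "apply_moves", "arguments": {
  "series": [
    {"x":0.008,"y":-0.004,"z":0.015,"wx":0,"wy":0,"wz":0.001,"fingers":1},
    {"x":0.002,"y":-0.003,"z":0.025,"wx":0,"wy":0,"wz":0.001,"fingers":1},
    {"x":0.001,"y":-0.001,"z":0.025,"wx":0,"wy":0,"wz":0,"fingers":1},
    {"x":0,"y":0,"z":0,"wx":0,"wy":0,"wz":0,"fingers":1},
    {"x":0,"y":0,"z":0,"wx":0,"wy":0,"wz":0,"fingers":1}
  ]
}}

```text
clock: 22.95
tool_pos: [0.6436, 0.1682, 0.1305]
eef_rot: [-0.694, 0.72, -0.003, 0.002]
contact_force: [-0.2, 0.0, 0.2]
opening: 1.004
```

Run:
```python
from h import *
p,d,K,T=snap('wrist','w11'); P=cloud(d,K,T); Z=P[...,2]
s=get_state(); print(s['tool_pos'],s['contact_force'])
m=(Z>.13)&(Z<.15)&(p[...,0]>50)&(p[...,0]>p[...,2]*1.15)
n,l,s,_=cv2.connectedComponentsWithStats(m.astype(np.uint8)); k=1+s[1:,4].argmax(); print(s[k])
r=np.array([ray(u,v,.141,K,T)[:2] for v,u in np.argwhere(l==k)]).astype(np.float32)*1000; print('panel',cv2.minAreaRect(r))
plan([.6415,.1705,.124],hand(0),1)
```

```text
[0.64338386 0.16815132 0.13046813] [ 0.01129887  0.11963046 -0.14287459]
[  196   126   160   187 27932]
panel ((670.2113037109375, 169.25393676757812), (56.642208099365234, 72.63978576660156), 87.82009887695312)
per row mm 7.13456178034853 deg 0.3990883390115228
{"x":-0.003,"y":0.003,"z":0.008,"wx":-0.002,"wy":-0.001,"wz":0.001,"fingers":1},
```

>>> {"name": "apply_moves", "arguments": {
  "series": [
    {"x":-0.002,"y":0.002,"z":0.007,"wx":-0.001,"wy":-0.001,"wz":0,"fingers":1},
    {"x":0,"y":0,"z":0,"wx":0,"wy":0,"wz":0,"fingers":-0.2},
    {"x":0,"y":0,"z":0,"wx":0,"wy":0,"wz":0,"fingers":-0.2},
    {"x":0,"y":0,"z":0,"wx":0,"wy":0,"wz":0,"fingers":-0.2},
    {"x":0,"y":0,"z":0,"wx":0,"wy":0,"wz":0,"fingers":-0.2},
    {"x":0,"y":0,"z":0,"wx":0,"wy":0,"wz":0,"fingers":-0.2}
  ],
  "force": 25
}}

```text
clock: 23.75
tool_pos: [0.6426, 0.1704, 0.126]
eef_rot: [-0.694, 0.72, -0.001, 0.003]
contact_force: [-0.2, 0.1, -0.3]
opening: 0.66
```

>>> {"name": "apply_moves", "arguments": {
  "series": [
    {"x":0,"y":0,"z":-0.02,"wx":0,"wy":0,"wz":0,"fingers":-0.2},
    {"x":0,"y":0,"z":-0.04,"wx":0,"wy":0,"wz":0,"fingers":-0.2},
    {"x":0,"y":0,"z":-0.05,"wx":0,"wy":0,"wz":0,"fingers":-0.2},
    {"x":0,"y":0,"z":-0.05,"wx":0,"wy":0,"wz":0,"fingers":-0.2},
    {"x":0,"y":0,"z":-0.02,"wx":0,"wy":0,"wz":0,"fingers":-0.2}
  ]
}}

```text
clock: 24.38
tool_pos: [0.6412, 0.1696, 0.277]
eef_rot: [-0.694, 0.72, -0.001, 0.002]
contact_force: [-0.1, 0.7, -1.6]
opening: 0.658
```

Run:
```python
from h import *
s=get_state(); print(s['q'].round(2),s['tool_pos'],s['opening'])
p,d,K,T=snap('wrist','w12'); print(cloud(d,K,T)[150:250:30,280].round(3))
plan([.388,.338,.25],down(-10.9),12,-.2)
```

```text
[-0.51  0.73  0.36  1.41 -0.27  1.05 -1.7 ] [0.64117579 0.16959852 0.27699865] 0.6579606264271358
[[0.696 0.168 0.292]
 [0.686 0.168 0.293]
 [0.675 0.169 0.294]
 [0.664 0.169 0.293]]
per row mm 25.496282740552154 deg 6.768492967942897
{"x":-0.017,"y":0.027,"z":0.003,"wx":0,"wy":0,"wz":-0.038,"fingers":-0.2}, {"x":-0.02,"y":0.025,"z":0.003,"wx":0,"wy":0,"wz":-0.038,"fingers":-0.2}, {"x":-0.022,"y":0.022,"z":0.003,"wx":0,"wy":0,"wz":-0.038,"fingers":-0.2}, {"x":-0.025,"y":0.02,"z":0.003,"wx":0,"wy":0,"wz":-0.038,"fingers":-0.2}, {"x":-0.027,"y":0.017,"z":0.003,"wx":0,"wy":0,"wz":-0.038,"fingers":-0.2}, {"x":-0.029,"y":0.013,"z":0.003,"wx":0,"wy":0,"wz":-0.038,"fingers":-0.2}, {"x":-0.03,"y":0.01,"z":0.003,"wx":0,"wy":0,"wz":-0.038,"fingers":-0.2}, {"x":-0.031,"y":0.006,"z":0.003,"wx":0,"wy":0,"wz":-0.038,"fingers":-0.2}, {"x":-0.032,"y":0.002,"z":0.003,"wx":0,"wy":0,"wz":-0.038,"fingers":-0.2}, {"x":-0.032,"y":-0.001,"z":0.003,"wx":0,"wy":0,"wz":-0.038,"fingers":-0.2}, {"x":-0.031,"y":-0.005,"z":0.003,"wx":0,"wy":0,"wz":-0.038,"fingers":-0.2}, {"x":-0.031,"y":-0.009,"z":0.003,"wx":0,"wy":0,"wz":-0.038,"fingers":-0.2},
```

>>> {"name": "apply_moves", "arguments": {
  "series": [
    {"x":-0.017,"y":0.027,"z":0,"wx":0,"wy":0,"wz":-0.038,"fingers":-0.2},
    {"x":-0.02,"y":0.025,"z":0,"wx":0,"wy":0,"wz":-0.038,"fingers":-0.2},
    {"x":-0.022,"y":0.022,"z":0,"wx":0,"wy":0,"wz":-0.038,"fingers":-0.2},
    {"x":-0.025,"y":0.02,"z":0,"wx":0,"wy":0,"wz":-0.038,"fingers":-0.2},
    {"x":-0.027,"y":0.017,"z":0,"wx":0,"wy":0,"wz":-0.038,"fingers":-0.2},
    {"x":-0.029,"y":0.013,"z":0,"wx":0,"wy":0,"wz":-0.038,"fingers":-0.2},
    {"x":-0.03,"y":0.01,"z":0,"wx":0,"wy":0,"wz":-0.038,"fingers":-0.2},
    {"x":-0.031,"y":0.006,"z":0,"wx":0,"wy":0,"wz":-0.038,"fingers":-0.2}
  ]
}}

```text
clock: 25.42
tool_pos: [0.4666, 0.2791, 0.28]
eef_rot: [0.951, -0.308, 0.005, -0.002]
contact_force: [0.3, 0.5, -0.5]
opening: 0.656
```

>>> {"name": "apply_moves", "arguments": {
  "series": [
    {"x":-0.032,"y":0.002,"z":0,"wx":0,"wy":0,"wz":-0.038,"fingers":-0.2},
    {"x":-0.032,"y":-0.001,"z":0,"wx":0,"wy":0,"wz":-0.038,"fingers":-0.2},
    {"x":-0.031,"y":-0.005,"z":0,"wx":0,"wy":0,"wz":-0.038,"fingers":-0.2},
    {"x":-0.031,"y":-0.009,"z":0,"wx":0,"wy":0,"wz":-0.038,"fingers":-0.2},
    {"x":0,"y":0,"z":0,"wx":0,"wy":0,"wz":0,"fingers":-0.2},
    {"x":0,"y":0,"z":0,"wx":0,"wy":0,"wz":0,"fingers":-0.2}
  ]
}}

```text
clock: 26.18
tool_pos: [0.3755, 0.3326, 0.2805]
eef_rot: [0.998, -0.067, 0.006, -0.0]
contact_force: [0.6, -0.8, -1.3]
opening: 0.653
```

Run:
```python
from h import *
s=get_state(); print(s['q'].round(2),s['tool_pos'],s['opening'])
p,d,K,T=snap('wrist','w13'); P=cloud(d,K,T); print(P[120:250:40,280].round(3),T[:3,3])
plan([.388,.338,.2],down(-10.9),3,-.2)
```

```text
[-0.79  0.47 -0.05  1.89  0.04  0.78 -1.  ] [0.37548464 0.33264204 0.28045856] 0.6530678486006527
[[0.388 0.393 0.007]
 [0.383 0.383 0.296]
 [0.381 0.369 0.297]
 [0.379 0.354 0.297]] [0.38324589 0.39759948 0.42728232]
per row mm 27.185849053149944 deg 1.099718575344401
{"x":0.004,"y":-0.003,"z":0.034,"wx":0,"wy":-0.001,"wz":0.006,"fingers":-0.2}, {"x":0.005,"y":-0.003,"z":0.034,"wx":0,"wy":-0.001,"wz":0.006,"fingers":-0.2}, {"x":0.005,"y":-0.003,"z":0.034,"wx":0,"wy":-0.001,"wz":0.006,"fingers":-0.2},
```

View pics/w13.png

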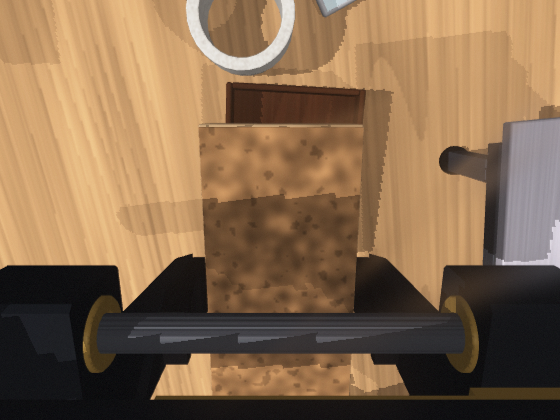

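Tray's far corners show at about (227,83) and (366,91), beyond the held panel.

Run:
```python
from h import *
p,d,K,T=load('w13')
a=ray(227,83,.032,K,T)[:2]; b=ray(366,91,.032,K,T)[:2]; e=(b-a)/np.hypot(*(b-a)); n=np.array([e[1],-e[0]]); n=-n if n[1]>0 else n
print('corners',a,b,'w',np.hypot(*(b-a)),'jawdir',np.degrees(np.arctan2(e[1],e[0])),'centre',(a+b)/2+n*.0925)
for u,v in((200,125),(363,125)): print('panel',ray(u,v,.2955,K,T))
```

```text
corners [0.34045917 0.43575365] [0.47704525 0.40992957] w 0.1390058994249466 jawdir -10.706426065877936 centre [0.39156786 0.33195185]
panel [0.35763089 0.39820977 0.2955    ]
panel [0.41266405 0.39080945 0.2955    ]
```

Run:
```python
from h import *
plan([.390,.335,.08],down(-10.8),5,-.2)
```

```text
per row mm 40.1901402360961 deg 0.6403369220166061
{"x":0.003,"y":-0.001,"z":0.05,"wx":0,"wy":-0.001,"wz":0.003,"fingers":-0.2}, {"x":0.003,"y":-0.001,"z":0.05,"wx":0,"wy":-0.001,"wz":0.003,"fingers":-0.2}, {"x":0.003,"y":-0.001,"z":0.05,"wx":0,"wy":-0.001,"wz":0.003,"fingers":-0.2}, {"x":0.003,"y":-0.001,"z":0.05,"wx":0,"wy":-0.001,"wz":0.003,"fingers":-0.2}, {"x":0.003,"y":-0.001,"z":0.05,"wx":0,"wy":-0.001,"wz":0.003,"fingers":-0.2},
```

>>> {"name": "apply_moves", "arguments": {
  "series": [
    {"x":0.005,"y":-0.002,"z":0.035,"wx":0,"wy":-0.001,"wz":0.005,"fingers":-0.2},
    {"x":0.004,"y":-0.001,"z":0.05,"wx":0,"wy":-0.001,"wz":0.004,"fingers":-0.2},
    {"x":0.003,"y":-0.001,"z":0.05,"wx":0,"wy":-0.001,"wz":0.004,"fingers":-0.2},
    {"x":0.003,"y":-0.001,"z":0.05,"wx":0,"wy":-0.001,"wz":0.003,"fingers":-0.2},
    {"x":0.003,"y":-0.001,"z":0.045,"wx":0,"wy":-0.001,"wz":0.003,"fingers":-0.2},
    {"x":0,"y":0,"z":0,"wx":0,"wy":0,"wz":0,"fingers":-0.2},
    {"x":0,"y":0,"z":0,"wx":0,"wy":0,"wz":0,"fingers":-0.2}
  ]
}}

```text
clock: 27.1
tool_pos: [0.403, 0.3327, 0.0936]
eef_rot: [0.994, -0.107, 0.004, -0.003]
contact_force: [0.1, 0.2, -0.6]
opening: 0.655
```

Run:
```python
from h import *
s=get_state(); print(s['q'].round(2),s['tool_pos'],s['contact_force'])
plan([.390,.335,.017],down(-10.8),4,-.2)
```

```text
[-0.77  0.79 -0.02  2.    0.05  0.34 -1.04] [0.40295886 0.33274069 0.09356936] [ 0.05564012  0.21736831 -0.61720689]
per row mm 19.42276875785643 deg 0.3892114331093454
{"x":-0.004,"y":0,"z":0.024,"wx":0,"wy":-0.001,"wz":-0.002,"fingers":-0.2}, {"x":-0.004,"y":0,"z":0.024,"wx":0,"wy":-0.001,"wz":-0.002,"fingers":-0.2}, {"x":-0.004,"y":0,"z":0.024,"wx":0,"wy":-0.001,"wz":-0.002,"fingers":-0.2}, {"x":-0.004,"y":0,"z":0.024,"wx":0,"wy":-0.001,"wz":-0.002,"fingers":-0.2},
```

>>> {"name": "apply_moves", "arguments": {
  "series": [
    {"x":-0.009,"y":0,"z":0.012,"wx":0,"wy":-0.001,"wz":-0.003,"fingers":-0.2},
    {"x":-0.004,"y":0,"z":0.02,"wx":0,"wy":-0.001,"wz":-0.002,"fingers":-0.2},
    {"x":-0.002,"y":0,"z":0.024,"wx":0,"wy":-0.001,"wz":-0.001,"fingers":-0.2},
    {"x":-0.001,"y":0,"z":0.02,"wx":0,"wy":-0.001,"wz":-0.001,"fingers":-0.2},
    {"x":0,"y":0,"z":0,"wx":0,"wy":0,"wz":0,"fingers":-0.2},
    {"x":0,"y":0,"z":0,"wx":0,"wy":0,"wz":0,"fingers":-0.2}
  ]
}}

```text
clock: 27.85
tool_pos: [0.391, 0.3382, 0.0324]
eef_rot: [0.995, -0.095, -0.001, -0.006]
contact_force: [-0.3, 0.2, -0.5]
opening: 0.653
```

Run:
```python
from h import *
s=get_state(); print(s['q'].round(2),s['tool_pos'],s['contact_force'])
plan([.390,.335,.015],down(-10.8),2,-.2)
```

```text
[-0.78  0.9  -0.03  2.03  0.06  0.2  -1.04] [0.39101228 0.33816162 0.03243585] [-0.2794847   0.22963667 -0.4589229 ]
per row mm 8.874532277376721 deg 0.34527642003923176
{"x":0,"y":0.002,"z":0.011,"wx":-0.002,"wy":0,"wz":0,"fingers":-0.2}, {"x":0,"y":0.002,"z":0.011,"wx":-0.002,"wy":0,"wz":0,"fingers":-0.2},
```

>>> {"name": "apply_moves", "arguments": {
  "series": [
    {"x":0,"y":0.002,"z":0.01,"wx":-0.002,"wy":0,"wz":0,"fingers":-0.2},
    {"x":0,"y":0.002,"z":0.01,"wx":-0.002,"wy":0,"wz":0,"fingers":-0.2},
    {"x":0,"y":0,"z":0.002,"wx":0,"wy":0,"wz":0,"fingers":-0.2},
    {"x":0,"y":0,"z":0.002,"wx":0,"wy":0,"wz":0,"fingers":-0.2},
    {"x":0,"y":0,"z":0.002,"wx":0,"wy":0,"wz":0,"fingers":-0.2}
  ]
}}

```text
clock: 28.48
tool_pos: [0.3909, 0.3353, 0.0148]
eef_rot: [0.996, -0.095, -0.0, -0.0]
contact_force: [-2.0, -1.7, 17.3]
opening: 0.656
```

Run:
```python
from h import *
s=get_state(); print(s['q'].round(2),s['tool_pos'],s['contact_force'])
p,d,K,T=snap('wrist','w14'); P=cloud(d,K,T); print(P[150:260:30,280].round(4))
```

```text
[-0.79  0.94 -0.01  2.03  0.06  0.17 -1.04] [0.39094057 0.33533893 0.01484276] [-2.0258096  -1.68602358 17.34759565]
[[0.4021 0.3885 0.0312]
 [0.4001 0.3784 0.0317]
 [0.3981 0.3677 0.0311]
 [0.3959 0.3565 0.0308]]
```

>>> {"name": "apply_moves", "arguments": {
  "series": [
    {"x":0,"y":0,"z":0,"wx":0,"wy":0,"wz":0,"fingers":0.6},
    {"x":0,"y":0,"z":0,"wx":0,"wy":0,"wz":0,"fingers":0.6},
    {"x":0,"y":0,"z":0,"wx":0,"wy":0,"wz":0,"fingers":0.6},
    {"x":0,"y":0,"z":-0.02,"wx":0,"wy":0,"wz":0,"fingers":0.6},
    {"x":0,"y":0,"z":-0.04,"wx":0,"wy":0,"wz":0,"fingers":0.6},
    {"x":0,"y":0,"z":-0.06,"wx":0,"wy":0,"wz":0,"fingers":0.6},
    {"x":0,"y":0,"z":-0.07,"wx":0,"wy":0,"wz":0,"fingers":0.6},
    {"x":0,"y":0,"z":-0.05,"wx":0,"wy":0,"wz":0,"fingers":0.6}
  ]
}}

```text
clock: 29.52
tool_pos: [0.3899, 0.334, 0.2133]
eef_rot: [0.996, -0.095, -0.001, 0.001]
contact_force: [0.6, 1.0, -0.2]
opening: 0.797
```

>>> {"name": "apply_moves", "arguments": {
  "series": [
    {"x":0,"y":0,"z":-0.03,"wx":0,"wy":0,"wz":0,"fingers":0.6},
    {"x":0,"y":0,"z":0,"wx":0,"wy":0,"wz":0,"fingers":0.6},
    {"x":0,"y":0,"z":0,"wx":0,"wy":0,"wz":0,"fingers":0.6}
  ]
}}

```text
clock: 29.9
tool_pos: [0.3906, 0.3343, 0.2426]
eef_rot: [0.995, -0.095, 0.001, -0.001]
contact_force: [-0.6, -0.4, 0.4]
opening: 0.801
```

Run:
```python
from h import *
s=get_state(); print(s['tool_pos'],s['contact_force'],s['opening'])
p,d,K,T=snap('wrist','w15'); P=cloud(d,K,T); Z=P[...,2]
m=(Z>.02)&(Z<.04)&(p[...,0]>60)&(p[...,0]>p[...,2]*1.3)&(abs(P[...,0]-.39)<.06)
n,l,s,_=cv2.connectedComponentsWithStats(m.astype(np.uint8)); k=1+s[1:,4].argmax()
r=np.array([ray(u,v,.03,K,T)[:2] for v,u in np.argwhere(l==k)]).astype(np.float32)*1000; print('panel',cv2.minAreaRect(r),np.percentile(P[l==k][:,2],[5,50,95]))
snap('top','top3')
t=cv2.imread('pics/top3.png'); cv2.imwrite('pics/top3c.png',cv2.resize(t[60:290,110:460],None,fx=2.2,fy=2.2))
```

```text
[0.39061802 0.33425528 0.24258414] [-0.61426311 -0.43013569  0.41547464] 0.8014369665564842
panel ((391.9404296875, 333.3861083984375), (128.43336486816406, 57.473426818847656), 79.07281494140625) [0.02959408 0.03106376 0.03230883]
```

View pics/top3c.png

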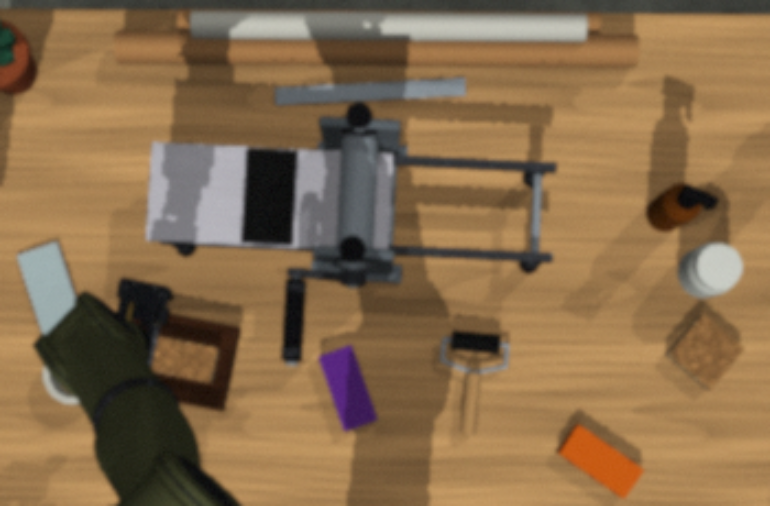

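View pics/w15.png

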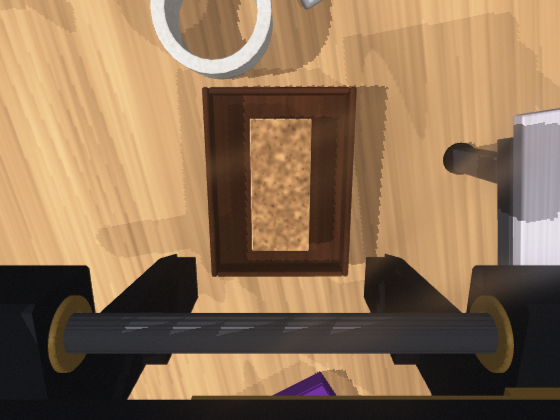

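The panel lies flat and cork up in the middle of the tray, columns 250–311, rows 119–250 of the wrist view. The bed is across, with the empty pad at (270,196) of the top crop. Nothing else looks out of place, so I hand in.

```bash
python3 -c "
from h import *
print(finish_job())"
```

```text
the job is handed in; nothing more can be done
None
```

I carried out the whole job and handed it in at about 30 s of the 72 s; no verdict was reported.

- **Placing:** I laid the panel on the rubber pad about 4 mm off centre and square to it, then let go with the crank at about 0.54 rad.
- **Winding:** I gripped the sleeve with the hand leaning about 25° to the left, because a wrist joint was close to its limit with the hand upright. I wound from 0.5 to about 9.97 rad without letting go. The crank angle is worked out from the hand's position. At the stop the panel was still about centred on the pad.
- **Tray:** I set the panel down with light contact. The last look shows it flat and cork up at (0.392, 0.333), within about 2 mm of the tray centre. Its top is 31 mm above the bench, so it rests on the tray floor. The hand is clear, and the bed is still wound across.

**Checks that disagreed or fell short:**
- **Cameras:** The top and wrist cameras differed by up to 8 mm, so I went by the wrist camera.
- **First move call:** It was refused for missing keys, and the arm did not move.
- **Peak force:** The wrist read about 42 N at one moment while pushing the sleeve down. That is well under the 120 N wrist limit, and it came through the fingers on the sleeve rather than the gripper's body.
- **Bystanders:** I checked by eye in the top view only. None appeared to have moved, but the arm partly hid the tape and the phone.

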